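Turn the seed meter covers and start the scan

ROBOT

A 7-joint arm with a two-finger parallel gripper is mounted at the origin on the work surface. World frame = base frame: x ahead of the robot, y to its left, z up, the work surface at z = 0. Lengths are in m, angles in rad, forces in N, time in s.
With the tool pointing down it reaches from about 0.4 to 0.85 m from the base axis. Payload 10.4 kg.
Tool frame: the origin (TCP) lies on the mounting face of the last link; the fingertips stand r.tips_ahead ahead of it and the grasp point (between the pads) lies 164 mm ahead of it (r.tips_ahead is the distance from the TCP to the fingertips, in m); z points along the fingers, y is the line along which they close (so a half turn about z gives the same grasp; the last joint's range is limited). The gripper opens to 87 mm and grips with 3 to 60 N. Pads are 19 mm wide; open, the fingers measure 117 mm over their backs; the gripper's body (75 mm by 190 mm) begins 51 mm behind the grasp point.
Start: joints at [1.137, 0.332, -0.065, 1.46, 0.022, 1.35, -0.088], TCP at [0.25, -0.573, 0.405] pointing down, gripper open.
Joint ranges: [-2.6, 2.6], [-0.5, 2.12], [-1.47, 1.34], [0.16, 2.42], [-1.27, 4.41], [0.06, 2.06], [-2.6, 2.6]. Speed limits (rad/s): [2.22, 2.22, 2.79, 2.79, 3.14, 3.14, 3.14].

INTERFACE

Orientations are given as a unit quaternion [x, y, z, w].
In Python, from bench import telemetry, imaging, job, r gives the robot as it stands.
- The arm moves only by the tool move_arm, never from a script. Its argument "steps" is a list of rows, each an object of numbers: "dx", "dy", "dz": the shift along the tool's x, y, z in cm; "spin": the turn about the tool's z in rad. In form: [{"dx": .., "dy": .., "dz": .., "spin": ..}, ...]. A call has 1 to 12 rows; each row shifts and turns the commanded pose from where the row before left it, along the tool's axes as they then stand; what a row does not reach is not made up. A row lasts 1/10 s, in which the tool goes at most 50 mm and 8.59 degrees, less where a joint would pass 70% of its speed; a pose out of reach is approached as far as the arm can. A call with a gripper value outside its range is refused whole. "claw" is the finger opening in cm, from 0 to 8.7, set as the call begins (left out, the last holds). The fingers move at their own pace and stop on an object; "squeeze" is the grip in N (left out, the last holds). Time passes only in rows, so rows that do not move let the fingers close. It gives the time, the measured TCP pose, the force, the opening and the grip force at its end, in the units of the state.
- telemetry.read_state(): the state, without advancing time (a new reading comes with each control period).
- imaging.camera(name): name is "side" or "top"; returns a dict with "img" (384x512x3 uint8, red, green, blue), "camera_matrix" (3x3 intrinsics, pixels), "R" (3x3) and "t" (3): a world point X has camera coordinates R X + t. Camera axes: x right, y down, z forward; pixel columns grow to the right and rows downward; lengths in m; the calibration is good to about 2 mm. A picture is of the moment at which its call begins. There is no depth.
- job.close_job(): hands the job in; it is judged then, once.
The state is a dict: "time": time; "joint_positions": joint angles; "joint_vel": joint speeds; "joint_torque": joint torques, N m; "ee_pos": TCP position; "eef_rot": TCP orientation; "ft_force": force on the tool from outside, world axes, zero at the start; "torque": the same for the moment, N m; "width": finger opening in m; "grip_force": force on a finger pad.
Only numpy, scipy, OpenCV 4.12 (cv2) and the standard library are available. Lean on these libraries where they do the work, as an engineer would, in place of code of your own. Each camera call takes 0.05 s, during which the arm holds its last target. There are 200 camera calls.

TASK

The white seed meter covers on the bench are lying boss down: turn each one over and lay it boss up, flat and wholly on the black rubber scan mat, no cover on another, and put the scraper away with its blade edgewise in the slot of the wooden holder, pushed well along so that the blade fills the slot from end to end and the handle rests on the bench. Only when that is done, start the scan by pressing the tester's three black keys fully, one at a time and letting each come back up: the large one, then the medium one, then the small one. Leave the pulley, pickup disc and brass block where they are.

Things in the scene. Friction and masses are not known exactly. Their poses are not given: they have to be found in the camera images.
- cover1: white nylon seed meter cover: flat plate 84 (own x) x 60 (own y) x 14 mm thick with one round boss 46 mm across and 8 mm high in the middle of one face, about 110 g, square edges, so it stands by itself on any edge. At the start it lies boss down, so its plate is 8 to 22 mm above the bench. Origin: centre of the boss's end face; own z points from the boss end through the plate to the plain face (up at the start, straight down once turned over). Absent in some runs
- cover2: white nylon seed meter cover: flat plate 84 (own x) x 60 (own y) x 14 mm thick with one round boss 46 mm across and 8 mm high in the middle of one face, about 110 g, square edges, so it stands by itself on any edge. At the start it lies boss down, so its plate is 8 to 22 mm above the bench. Origin: centre of the boss's end face; own z points from the boss end through the plate to the plain face (up at the start, straight down once turned over). Absent in some runs
- cover3: white nylon seed meter cover: flat plate 84 (own x) x 60 (own y) x 14 mm thick with one round boss 46 mm across and 8 mm high in the middle of one face, about 110 g, square edges, so it stands by itself on any edge. At the start it lies boss down, so its plate is 8 to 22 mm above the bench. Origin: centre of the boss's end face; own z points from the boss end through the plate to the plain face (up at the start, straight down once turned over). Absent in some runs
- cover1_mid (a point): the middle of cover1's plate, half way through its 14 mm thickness: 15 mm from the origin along own z
- cover2_mid (a point): the middle of cover2's plate, half way through its 14 mm thickness: 15 mm from the origin along own z
- cover3_mid (a point): the middle of cover3's plate, half way through its 14 mm thickness: 15 mm from the origin along own z
- mat: black rubber scan mat fixed to the bench, 220 (own x) x 300 (own y) x 4 mm. Origin: centre of its underside, on the bench; its top is 4 mm up
- scraper: flat scraper lying on the bench, 168 mm long, about 160 g: black handle 80 (own x) x 30 (own y) x 26 mm high and a steel blade, 4 mm thick (own y) and 24 mm high, standing on edge in line with the handle, from own x 40 to 128 mm, its lower edge 4 mm above the handle's underside. Origin: centre of the handle's underside; own x points from handle to blade tip, z up. The blade stays on edge and never needs turning
- scraper_blade (a point): point on the blade 88 mm ahead of the scraper's origin along own x, 16 mm above the handle's underside: put it over the middle of the holder
- holder: wooden holder fixed to the bench, 50 (own x) x 48 (own y) x 32 mm high, with a slot 8 mm wide along own x, open at the top and at both ends, its floor 3 mm above the bench; the handle stays outside on the bench while the blade stands in the slot. Origin: centre of its underside, own x along the slot; at the start own x points away from the robot to within 0.35 rad. The blade may enter from above or from an end; either way round counts
- tester: boxy grey tester fixed to the bench, 160 (own x) x 220 (own y) x 40 mm high. Origin: centre of its underside. Three round black keys in one row along own x on its top, at own y +70 mm: medium at own x -50, large at 0, small at +50 mm; key tops are 62 mm above the bench and stand 10 mm above their round housings. The toggle on it is fixed and not used
- key_large (a joint): travel of the large key (34 mm across), 0 up, 0.006 m fully down, springs back, about 5 N fully down
- key_medium (a joint): travel of the medium key (25 mm across), 0 up, 0.006 m fully down, springs back, about 5 N fully down
- key_small (a joint): travel of the small key (18 mm across), 0 up, 0.006 m fully down, springs back, about 5 N fully down
- key_large_top (a point): centre of the large key's top face
- key_medium_top (a point): centre of the medium key's top face
- key_small_top (a point): centre of the small key's top face
- pulley: black rubber belt pulley, 60 mm across, 32 mm high, lying flat; bystander. Origin: centre of its underside
- pickup_disc: worn steel finger pickup disc, 124 mm across, 6 mm thick, lying flat; bystander. Origin: centre of its underside
- nipple_block: brass grease nipple block 60 x 30 x 38 mm high; bystander. Origin: centre of its underside
Things that resemble listed ones, but are neither listed nor needed, are in the scene too. What is shaped like the cover3 but red is not meant. Leave any orange look-alike of the holder alone.

How it is judged:
By the outcome, as a careful person would: the job done as asked, in the order asked, and still so for the second after the job is handed in, with the robot touching nothing.
Of cover1, cover2, cover3 only 2 to 3 are there at a start; the rules pass over those that are not, and their reading is None.
At some moment in a run one of cover1, cover2, cover3 may be knocked a few centimetres aside while the robot is not near it.
Once in a run the grip may slacken for a moment while it holds something.
It also fails if it takes over 210 s, if anything falls off the work surface, if the arm or the gripper's body presses on something with over 40 N, if the wrist force passes 120 N, or if a joint passes its speed limit or range.

## Working session

There is one attempt and no reset: what is moved stays moved. The work goes in short steps, Python scripts to look and compute and a tool call to move; the robot and the scene stay as the last step left them, time stands still between calls to the robot, and variables do not carry over. Pictures are saved under pics/ and viewed, at most 14 in all, crops included, and the job is handed in when it is done.

Besides the shell and the picture viewer there is one more tool, called after ">>>" as name(argument=value, ...) on one line, values as JSON. move_arm: Moves the arm, as the interface text tells. Its arguments: {"type":"object","properties":{"steps":{"type":"array","items":{"type":"object","properties":{"dx":{"type":"number"},"dy":{"type":"number"},"dz":{"type":"number"},"spin":{"type":"number"}}}},"claw":{"type":"number"},"squeeze":{"type":"number"}},"required":["steps"]}

```bash
mkdir -p pics; ls; python3 - <<'E'
from bench import telemetry, imaging, job, r
import cv2,numpy as np
for n in("top","side"):
    c=imaging.camera(n);cv2.imwrite(f"pics/{n}0.png",cv2.resize(c["img"][:,:,::-1],(800,600),interpolation=cv2.INTER_CUBIC));np.savez(f"{n}.npz",K=c["camera_matrix"],R=c["R"],t=c["t"],img=c["img"])
    print(n,c["camera_matrix"],-np.array(c["R"]).T@c["t"],c["R"])
s=telemetry.read_state();print(s,r.tips_ahead)
E
```

```text
pics
top [[365.48360454   0.         253.70383614]
 [  0.         365.48360454 190.98629457]
 [  0.           0.           1.        ]] [ 0.5549898  -0.0363369   1.06079746] [[-0.00778844 -0.9999236  -0.00959839]
 [-0.99949856  0.00807902 -0.03061616]
 [ 0.03069137  0.00935513 -0.99948513]]
side [[362.54575985   0.         257.88228251]
 [  0.         362.54575985 194.05356641]
 [  0.           0.           1.        ]] [ 0.56758771 -0.8196902   0.61110001] [[ 0.99821158 -0.05811015  0.01403075]
 [-0.02018603 -0.54857285 -0.83585905]
 [ 0.05626878  0.83408095 -0.54876478]]
{'time': 0.1, 'joint_positions': array([ 1.13737074,  0.33279486, -0.06469767,  1.46087888,  0.02161183,
        1.34993561, -0.08848761]), 'joint_vel': array([-0.00132552, -0.00103763,  0.0007391 , -0.00349434,  0.00152342,
       -0.00088073, -0.00041221]), 'joint_torque': array([ 1.64858458e-03, -6.24547577e+01,  2.49470113e-02, -3.90716171e+01,
       -6.14047539e-02,  3.65363248e-02,  1.69072530e-05]), 'ee_pos': array([ 0.24955513, -0.57287543,  0.40403169]), 'eef_rot': array([ 9.78973346e-01,  2.03987136e-01, -1.71070507e-04, -6.37883169e-04]), 'ft_force': array([0.09063005, 0.05963045, 0.40125454]), 'torque': array([-0.04532616,  0.00902355,  0.01929175]), 'grip_force': 0.0, 'width': 0.0868864123573964} 0.1822
```

View pics/top0.png

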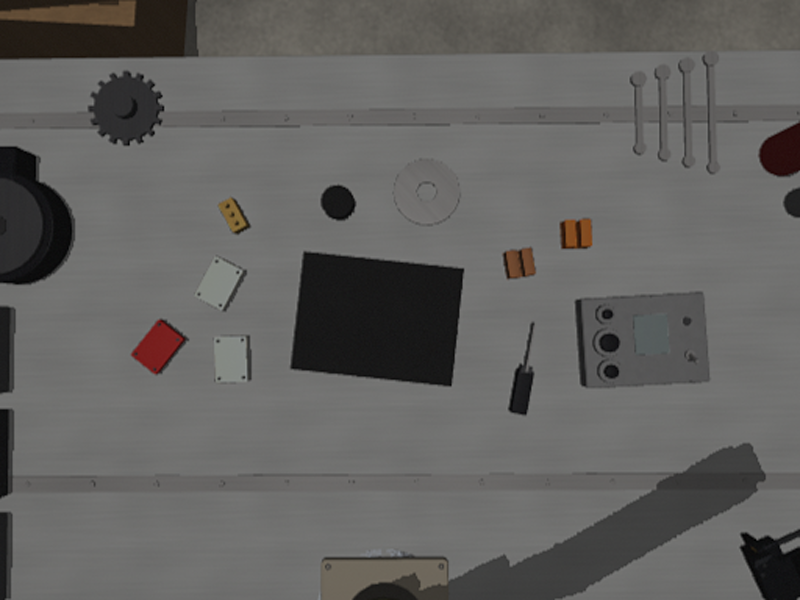

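View pics/side0.png

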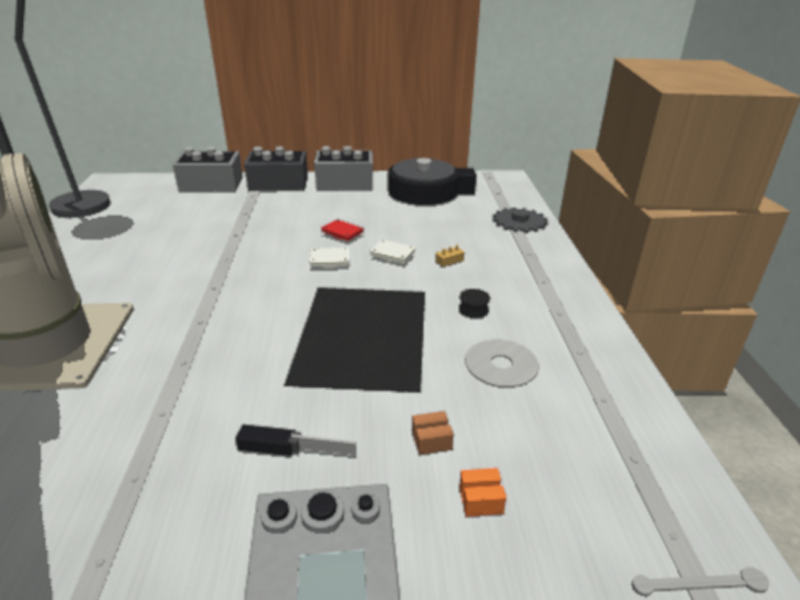

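The top view shows the white covers at (220,283) and (232,359), with a red look-alike at (158,346). The scraper is at (520,375), the brown wooden holder at (520,263), its orange look-alike at (577,234), and the keys at (605,314), (608,342) and (610,371). Only two white covers are present. Next I'll measure these positions.

```bash
cat > h.py <<'E'
import numpy as np,cv2
def cam(n,new=False,save=None):
    if new:
        from bench import imaging
        c=imaging.camera(n);d=dict(K=np.array(c["camera_matrix"]),R=np.array(c["R"]),t=np.array(c["t"]),img=c["img"]);np.savez(n+".npz",**d)
        if save: cv2.imwrite(save,c["img"][:,:,::-1])
        return d
    return dict(np.load(n+".npz"))
def w(c,uv,z):
    uv=np.atleast_2d(np.array(uv,float));C=-c["R"].T@c["t"]
    d=np.c_[uv,np.ones(len(uv))]@np.linalg.inv(c["K"]).T@c["R"]
    return (C+d*((z-C[2])/d[:,2])[:,None])[:,:2]
def px(c,X):
    p=(np.atleast_2d(X)@c["R"].T+c["t"])@c["K"].T;return p[:,:2]/p[:,2:]
def blobs(c,mask,z,amin=20):
    m=cv2.morphologyEx(mask.astype(np.uint8),cv2.MORPH_CLOSE,np.ones((3,3)))
    o=[]
    for k in cv2.findContours(m,cv2.RETR_EXTERNAL,cv2.CHAIN_APPROX_NONE)[0]:
        if cv2.contourArea(k)<amin: continue
        P=w(c,k[:,0,:],z);(ctr,sz,a)=cv2.minAreaRect((P*1000).astype(np.float32))
        if sz[0]<sz[1]: sz=sz[::-1];a+=90
        o.append((k[:,0].mean(0).round(),np.round(ctr,1),np.round(sz,1),round((a+90)%180-90,1)))
    return o
E
python3 - <<'E'
from h import *
c=cam("top");im=c["img"];h=cv2.cvtColor(im,cv2.COLOR_RGB2HSV).astype(int)
H,S,V=h[...,0],h[...,1],h[...,2]
print(im[180,140],im[230,148],im[170,330],im[168,338],im[240,333],im[215,339],im[150,368],im[200,240],im[120,300])
roi=np.zeros(V.shape,bool);roi[100:300,60:470]=1
for n,m,z in(("white",(V>140)&(S<40),.022),("brown",(S>90)&(V>60)&(H>2)&(H<20),.032),("dark",(V<60),.004),("dark26",(V<60),.026),("keys",(V<40),.062)):
    print(n);[print("  ",*b) for b in blobs(c,m&roi,z)]
crop=im[145:285,310:470,::-1];cv2.imwrite("pics/crop1.png",cv2.resize(cv2.convertScaleAbs(crop,alpha=1.8),(800,700)[:1]+(600,),interpolation=cv2.INTER_NEAREST))
E
```

```text
[133 137 132] [133 138 133] [105  69  45] [109  71  47] [31 31 32] [31 30 31] [113  66  27] [24 24 24] [114 114 113]
white
brown
   [333. 168.] [ 649.8 -249.8] [49.1 46.7] 8.6
   [369. 149.] [ 702.3 -351.1] [53.6 50.9] 89.5
   [149. 137.] [742.4 270.6] [58.9 29.2] 30.1
dark
   [388. 236.] [ 454.9 -412.6] [37.2 28.7] 88.9
   [387. 219.] [ 505.  -410.7] [48.7 37.4] 89.0
   [335. 237.] [ 457.8 -261. ] [166.1  33.9] -10.3
   [111. 220.] [501.3 386.6] [95.7 48.7] -3.3
   [386. 201.] [ 557.  -405.9] [28.6 28.3] -45.8
   [371. 219.] [ 504.2 -364.1] [155.5  10.2] 2.6
   [241. 204.] [551.4  10.4] [298.2 217.4] 83.4
   [216. 130.] [767.4  80.5] [61.5 61.3] -0.5
dark26
   [388. 236.] [ 457.  -404.7] [36.4 28.1] 88.9
   [387. 219.] [ 506.1 -402.9] [47.7 36.6] 89.0
   [335. 237.] [ 459.9 -256.3] [162.7  33.2] -10.3
   [111. 220.] [502.4 377.8] [93.7 47.6] -3.3
   [386. 201.] [ 556.9 -398.2] [28.  27.7] -45.8
   [371. 219.] [ 505.3 -357.3] [152.3  10. ] 2.6
   [241. 204.] [551.5   9.4] [292.  212.9] 83.4
   [216. 130.] [763.   78.1] [60.2 60. ] -0.5
keys
   [391. 237.] [ 456.4 -398.6] [21.7 18.9] 89.6
   [333. 249.] [ 427.2 -242.5] [83.  30.1] -10.9
   [390. 219.] [ 506.5 -395.5] [30.  27.1] 89.6
   [388. 201.] [ 556.8 -393.8] [13.7 13.6] -1.1
   [371. 219.] [ 507.  -346.6] [147.   7.] 2.7
   [242. 204.] [551.5   7.3] [280.8 204.7] 83.4
   [216. 129.] [756.5  75.3] [59.8 53.4] 36.3
```

View pics/crop1.png

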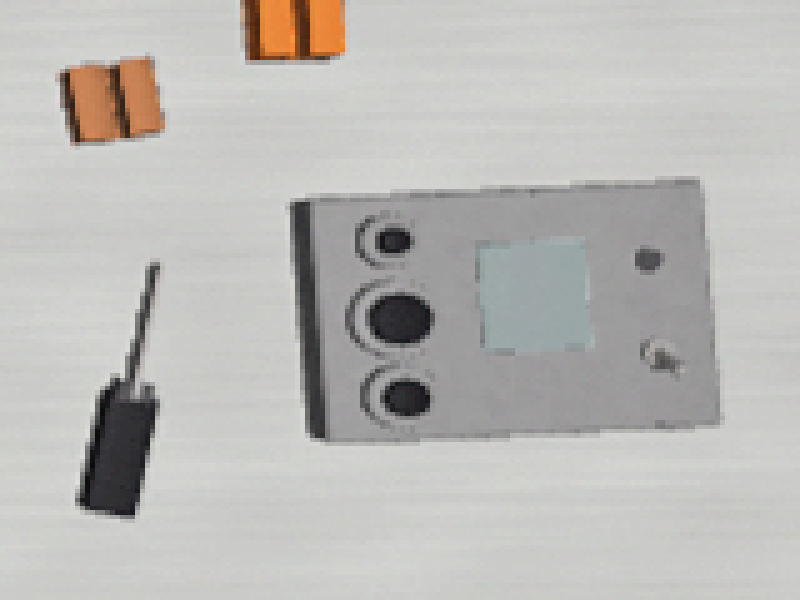

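The crop confirms the wooden holder is the dull brown block (native pixel 333,168), which measures 49x47 mm. The vivid orange one is the look-alike. Keys in the crop run small (394,241), large (400,318), medium (406,398), which matches their sizes. The scraper handle points toward the robot.

```bash
cat >> h.py <<'E'
def fitbox(c,mask,cx,cy,yaw,L,W,ztop,zbot,up=4,rng=(.01,.01,.2)):
    # fit silhouette of box (visible hull) to mask by IoU
    from scipy.optimize import minimize
    M=cv2.resize(mask.astype(np.float32),None,fx=up,fy=up,interpolation=cv2.INTER_LINEAR)>.5
    def cost(p):
        x,y,a=p;R=np.array([[np.cos(a),-np.sin(a)],[np.sin(a),np.cos(a)]])
        q=np.array([[sx*L/2,sy*W/2] for sx,sy in((1,1),(1,-1),(-1,-1),(-1,1))])@R.T+[x,y]
        P=np.vstack([np.c_[q,np.full(4,z)] for z in(ztop,zbot)])
        u=(px(c,P)+.5)*up-.5
        hull=cv2.convexHull(u.astype(np.float32))
        g=np.zeros(M.shape,np.uint8);cv2.fillConvexPoly(g,np.round(hull*16).astype(np.int32),1,shift=4)
        return -(M&(g>0)).sum()/(M|(g>0)).sum()
    best=None
    for da in(-.1,0,.1):
        s=np.array([[0,0,0],[.006,0,0],[0,.006,0],[0,0,.1]])+[cx,cy,yaw+da]
        o=minimize(cost,s[0],method="Nelder-Mead",options=dict(initial_simplex=s,maxiter=300))
        if best is None or o.fun<best.fun:best=o
    return best.x.round(4),round(best.fun,3)
def big(m,lo=20):
    n,l,s,_=cv2.connectedComponentsWithStats(m.astype(np.uint8));return l==1+s[1:,4].argmax()
E
python3 - <<'E'
from h import *
c=cam("top");im=c["img"];h=cv2.cvtColor(im,cv2.COLOR_RGB2HSV).astype(int)
H,S,V=h[...,0],h[...,1],h[...,2]
roi=np.zeros(V.shape,bool);roi[100:300,60:300]=1
for t in(122,126):[print("  ",*b) for b in blobs(c,(V>t)&(S<60)&roi,.022,80)]
# holder: coloured + slot filled
def sub(u0,u1,v0,v1,m):
    g=np.zeros(V.shape,bool);g[v0:v1,u0:u1]=m[v0:v1,u0:u1];return g
m=sub(318,348,155,182,(S>60));m=cv2.morphologyEx(m.astype(np.uint8),cv2.MORPH_CLOSE,np.ones((5,5)))
print("holder top",fitbox(c,m>0,.65,-.25,.13,.05,.048,.032,.0),fitbox(c,m>0,.65,-.25,.13,.05,.048,.032,.030))
m=sub(320,346,232,270,V<60);m=cv2.morphologyEx(m.astype(np.uint8),cv2.MORPH_OPEN,np.ones((5,5)))
print("handle top",fitbox(c,m>0,.43,-.25,-.18,.08,.03,.026,.0))
hr=np.hypot
s=cam("side");i2=s["img"];h2=cv2.cvtColor(i2,cv2.COLOR_RGB2HSV).astype(int)
m=np.zeros(h2.shape[:2],np.uint8);m[258:294,258:294]=(h2[258:294,258:294,1]>70);m=cv2.morphologyEx(m,cv2.MORPH_CLOSE,np.ones((7,7)))
print(i2[275,275],"holder side",fitbox(s,m>0,.65,-.25,.13,.05,.048,.032,.0))
m=np.zeros(h2.shape[:2],np.uint8);m[265:300,145:190]=(h2[265:300,145:190,2]<70);m=cv2.morphologyEx(m,cv2.MORPH_OPEN,np.ones((3,3)))
print("handle side",fitbox(s,m>0,.43,-.25,-.18,.08,.03,.026,.0))
for p in((.4564,-.3986),(.5065,-.3955),(.5568,-.3938)): print(px(s,[*p,.062])*1.5625)
a=cv2.resize(cv2.convertScaleAbs(im[150:188,310:352,::-1],alpha=1.8),(420,380),interpolation=cv2.INTER_CUBIC)
b=cv2.resize(i2[255:293,254:296,::-1],(370,380),interpolation=cv2.INTER_CUBIC)
cv2.imwrite("pics/crop2.png",np.hstack([a,b]))
E
```

```text
[147. 230.] [479.9 277.6] [82.6 57.1] 0.0
   [139. 181.] [618.3 300.3] [81.  57.9] -28.0
   [147. 229.] [481.3 277.6] [79.7 57.1] 0.0
   [139. 181.] [618.6 299.9] [79.3 57.2] -28.3
holder top (array([ 0.6506, -0.2506,  0.1693]), np.float64(-0.898)) (array([ 0.6497, -0.2482,  0.1393]), np.float64(-0.921))
handle top (array([ 0.4178, -0.2509, -0.2023]), np.float64(-0.866))
[189 128  86] holder side (array([ 0.6498, -0.2485,  0.0498]), np.float64(-0.895))
handle side (array([ 0.4188, -0.2492, -0.1905]), np.float64(-0.775))
[[277.45860781 504.99349692]]
[[321.8133746  500.96276988]]
[[365.61505062 497.99977016]]
```

View pics/crop2.png

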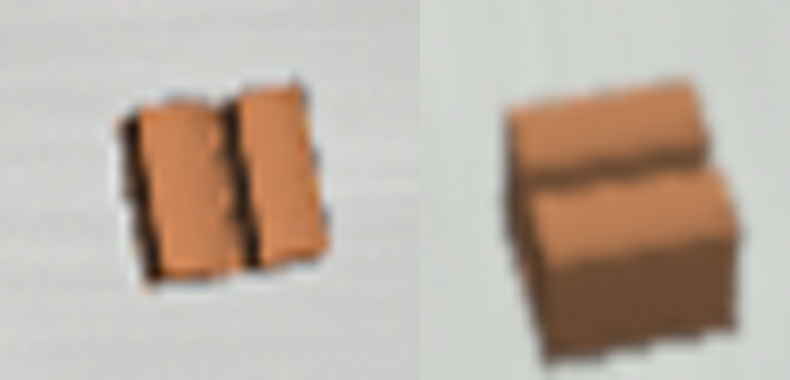

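The enlarged crop shows the slot running from about (227,100) to (247,268), leaning left as it goes away from the robot. The block's top corners are at (138,108), (300,85), (327,255) and (163,278).

```bash
python3 - <<'E'
from h import *
c=cam("top");s=cam("side")
t=lambda P:np.array([[310+(x+.5)/10-.5,150+(y+.5)/10-.5] for x,y in P])
u=lambda P:np.array([[254+(x-420+.5)/8.81-.5,255+(y+.5)/10-.5] for x,y in P])
def show(W):
    print((W*1000).round(1).tolist(),"mean",(W.mean(0)*1000).round(1))
show(w(c,t([(138,108),(300,85),(327,255),(163,278)]),.032))
show(w(c,t([(227,100),(247,268)]),.032))
show(w(s,u([(510,108),(690,78),(738,232),(545,262)]),.032))
E
```

```text
[[671.4, -223.7], [677.5, -269.3], [629.4, -276.2], [623.3, -230.0]] mean [ 650.4 -249.8]
[[673.4, -248.7], [626.0, -253.7]] mean [ 649.7 -251.2]
[[623.2, -230.6], [670.2, -223.1], [676.4, -270.4], [628.4, -276.9]] mean [ 649.5 -250.2]
```

```bash
cat >> h.py <<'E'
def plan(x,y,tipz,yaw=None):
    from bench import telemetry
    s=telemetry.read_state();q=s["eef_rot"];p=s["ee_pos"]
    a=2*np.arctan2(q[1],q[0]);D=np.array([x,y])-p[:2]
    dx=D[0]*np.cos(a)+D[1]*np.sin(a);dy=D[0]*np.sin(a)-D[1]*np.cos(a)
    print("yaw %.3f pos %s tipz %.4f | cm dx %.2f dy %.2f dz %.2f dist %.1f"%((a+np.pi)%(2*np.pi)-np.pi,p.round(4),p[2]-.1822,dx*100,dy*100,(p[2]-.1822-tipz)*100,np.hypot(dx,dy)*100),end="")
    if yaw is not None: print(" spin %.3f"%((a-yaw+np.pi/2)%np.pi-np.pi/2),end="")
    print(" F",np.round(s["ft_force"],1),"w %.4f grip %.1f t %.1f j7 %.2f"%(s["width"],s["grip_force"],s["time"],s["joint_positions"][6]))
E
python3 -c "
from h import *
plan(.424,-.2515,.06,-.195)"
```

```text
yaw 0.411 pos [ 0.2496 -0.5729  0.404 ] tipz 0.2218 | cm dx 28.83 dy -22.50 dz 16.18 dist 36.6 spin 0.606 F [0.1 0.1 0.4] w 0.0869 grip 0.0 t 0.1 j7 -0.09
```

>>> move_arm(steps=[{"dx": 2.88,"dy": -2.25},{"dx": 2.88,"dy": -2.25},{"dx": 2.88,"dy": -2.25},{"dx": 2.88,"dy": -2.25},{"dx": 2.88,"dy": -2.25},{"dx": 2.88,"dy": -2.25},{"dx": 2.88,"dy": -2.25},{"dx": 2.88,"dy": -2.25},{"dx": 2.88,"dy": -2.25},{"dx": 2.88,"dy": -2.25},{},{}], claw=6)

```text
$.steps[0]: bad value
```

>>> move_arm(steps=[{"spin": 0.121,"dz": 2.5},{"spin": 0.121,"dz": 2.5},{"spin": 0.121,"dz": 2.5},{"spin": 0.121,"dz": 2.5},{"spin": 0.121,"dz": 2.5},{"dz": 2.5},{},{}])

```text
$.steps[0]: bad value
```

```bash
python3 -c "
from h import *
plan(.424,-.2515,.006,-.195)"
```

```text
yaw 0.411 pos [ 0.2496 -0.5729  0.404 ] tipz 0.2218 | cm dx 28.83 dy -22.50 dz 21.58 dist 36.6 spin 0.606 F [0.1 0.1 0.4] w 0.0869 grip 0.0 t 0.1 j7 -0.09
```

>>> move_arm(steps=[{"dx": 2.88,"dy": -2.25,"dz": 0,"spin": 0},{"dx": 2.88,"dy": -2.25,"dz": 0,"spin": 0},{"dx": 2.88,"dy": -2.25,"dz": 0,"spin": 0},{"dx": 2.88,"dy": -2.25,"dz": 0,"spin": 0},{"dx": 2.88,"dy": -2.25,"dz": 0,"spin": 0},{"dx": 2.88,"dy": -2.25,"dz": 0,"spin": 0},{"dx": 2.88,"dy": -2.25,"dz": 0,"spin": 0},{"dx": 2.88,"dy": -2.25,"dz": 0,"spin": 0},{"dx": 2.88,"dy": -2.25,"dz": 0,"spin": 0},{"dx": 2.88,"dy": -2.25,"dz": 0,"spin": 0},{"dx": 0,"dy": 0,"dz": 0,"spin": 0}], claw=6)

```text
time: 1.2
ee_pos: [0.426, -0.247, 0.4048]
eef_rot: [0.978, 0.208, 0.0, -0.001]
ft_force: [0.0, 0.7, 0.9]
width: 0.0599
grip_force: 0.0
```

>>> move_arm(steps=[{"dx": 0,"dy": 0,"dz": 2.5,"spin": 0.121},{"dx": 0,"dy": 0,"dz": 2.5,"spin": 0.121},{"dx": 0,"dy": 0,"dz": 2.5,"spin": 0.121},{"dx": 0,"dy": 0,"dz": 2.5,"spin": 0.121},{"dx": 0,"dy": 0,"dz": 2.5,"spin": 0.121},{"dx": 0,"dy": 0,"dz": 2.5,"spin": 0},{"dx": 0,"dy": 0,"dz": 0,"spin": 0}])

```text
time: 1.9
ee_pos: [0.4223, -0.2515, 0.2517]
eef_rot: [0.995, -0.097, -0.003, -0.001]
ft_force: [-0.0, 0.1, -0.4]
width: 0.0599
grip_force: 0.0
```

```bash
python3 -c "
from h import *
plan(.424,-.2515,.006,-.195)"
```

```text
yaw -0.194 pos [ 0.4223 -0.2515  0.2517] tipz 0.0695 | cm dx 0.17 dy -0.04 dz 6.35 dist 0.2 spin 0.001 F [-0.   0.1 -0.4] w 0.0599 grip 0.0 t 1.9 j7 -1.38
```

>>> move_arm(steps=[{"dx": 0.15,"dy": 0,"dz": 2.5,"spin": 0},{"dx": 0,"dy": 0,"dz": 2.5,"spin": 0},{"dx": 0,"dy": 0,"dz": 1.3,"spin": 0},{"dx": 0,"dy": 0,"dz": 0,"spin": 0}])

```text
time: 2.3
ee_pos: [0.4248, -0.2521, 0.1911]
eef_rot: [0.995, -0.097, -0.001, -0.0]
ft_force: [0.4, -0.4, -0.6]
width: 0.0597
grip_force: 0.0
```

>>> move_arm(steps=[{"dx": 0,"dy": 0,"dz": 0,"spin": 0},{"dx": 0,"dy": 0,"dz": 0,"spin": 0},{"dx": 0,"dy": 0,"dz": 0,"spin": 0},{"dx": 0,"dy": 0,"dz": 0,"spin": 0},{"dx": 0,"dy": 0,"dz": 0,"spin": 0},{"dx": 0,"dy": 0,"dz": 0,"spin": 0}], claw=2, squeeze=35)

```text
time: 2.9
ee_pos: [0.4254, -0.2521, 0.1922]
eef_rot: [0.995, -0.097, 0.0, 0.0]
ft_force: [-1.0, -0.3, 5.7]
width: 0.0297
grip_force: 35.0
```

>>> move_arm(steps=[{"dx": 0,"dy": 0,"dz": -1.5,"spin": 0},{"dx": 0,"dy": 0,"dz": -2,"spin": 0},{"dx": 0,"dy": 0,"dz": -1.5,"spin": 0},{"dx": 0,"dy": 0,"dz": 0,"spin": 0}])

```text
time: 3.3
ee_pos: [0.4258, -0.2523, 0.2433]
eef_rot: [0.995, -0.097, 0.001, 0.001]
ft_force: [-0.1, -0.4, -1.0]
width: 0.0294
grip_force: 35.0
```

```bash
python3 - <<'E'
from h import *
plan(.424,-.2515,.006,-.195)
for n in("top","side"):cam(n,1)
a=cam("top")["img"][200:300,290:410,::-1];b=cam("side")["img"][230:330,130:250,::-1]
cv2.imwrite("pics/g1.png",np.hstack([cv2.resize(cv2.convertScaleAbs(a,alpha=1.6),(400,333)),cv2.resize(b,(400,333))]))
E
```

```text
yaw -0.194 pos [ 0.4258 -0.2523  0.2433] tipz 0.0611 | cm dx -0.20 dy -0.04 dz 5.51 dist 0.2 spin 0.001 F [-0.1 -0.4 -1. ] w 0.0294 grip 35.0 t 3.3 j7 -1.39
```

View pics/g1.png

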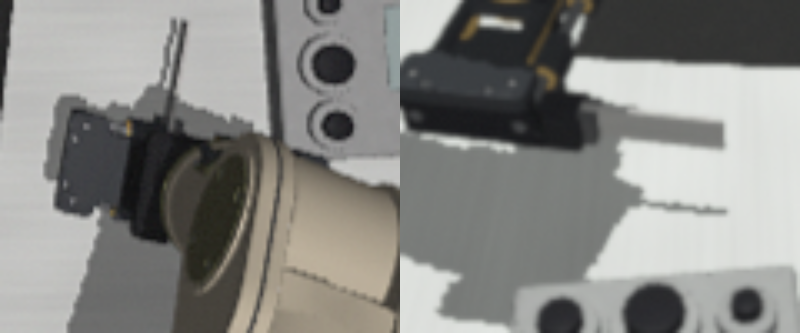

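```bash
python3 - <<'E'
from h import *
c=cam("top");T=w(c,[343.2,205.7],.079)[0];s=cam("side");T2=w(s,[130+723*.3,230+123*.3],.079)[0];print(T,T2,np.hypot(*(T-[.4258,-.2523])),np.hypot(*(T2-[.4258,-.2523])))
plan(.5703,-.2611,.06,.138)
E
```

```text
[ 0.5437789  -0.26652141] [ 0.78938058 -0.29033639] 0.11883294808745594 0.36556477586136193
yaw -0.194 pos [ 0.4251 -0.2519  0.2413] tipz 0.0591 | cm dx 14.42 dy -1.90 dz -0.09 dist 14.5 spin -0.332 F [ 0.1  0.2 -1.5] w 0.0298 grip 35.0 t 3.4 j7 -1.39
```

>>> move_arm(steps=[{"dx": 2.4,"dy": -0.32,"dz": 0,"spin": 0},{"dx": 2.4,"dy": -0.32,"dz": 0,"spin": 0},{"dx": 2.4,"dy": -0.32,"dz": 0,"spin": 0},{"dx": 2.4,"dy": -0.31,"dz": 0,"spin": 0},{"dx": 2.4,"dy": -0.31,"dz": 0,"spin": 0},{"dx": 2.4,"dy": -0.31,"dz": 0,"spin": 0},{"dx": 0,"dy": 0,"dz": 0,"spin": -0.111},{"dx": 0,"dy": 0,"dz": 0,"spin": -0.111},{"dx": 0,"dy": 0,"dz": 0,"spin": -0.11},{"dx": 0,"dy": 0,"dz": 0,"spin": 0},{"dx": 0,"dy": 0,"dz": 0,"spin": 0}])

```text
time: 4.5
ee_pos: [0.5699, -0.2612, 0.2406]
eef_rot: [0.998, 0.067, -0.001, -0.0]
ft_force: [-0.0, 0.1, -0.6]
width: 0.0298
grip_force: 35.0
```

```bash
python3 - <<'E'
from h import *
plan(.5703,-.2611,.06,.138)
for n in("top","side"):cam(n,1)
c=cam("top");s=cam("side")
a=c["img"][140:200,305:365,::-1];b=s["img"][225:305,215:295,::-1]
cv2.imwrite("pics/g2.png",np.hstack([cv2.resize(cv2.convertScaleAbs(a,alpha=1.6),(400,400)),cv2.resize(b,(400,400))]))
E
```

```text
yaw 0.134 pos [ 0.5699 -0.2612  0.2406] tipz 0.0584 | cm dx 0.04 dy -0.01 dz -0.16 dist 0.0 spin -0.004 F [-0.   0.1 -0.6] w 0.0298 grip 35.0 t 4.5 j7 -1.22
```

View pics/g2.png

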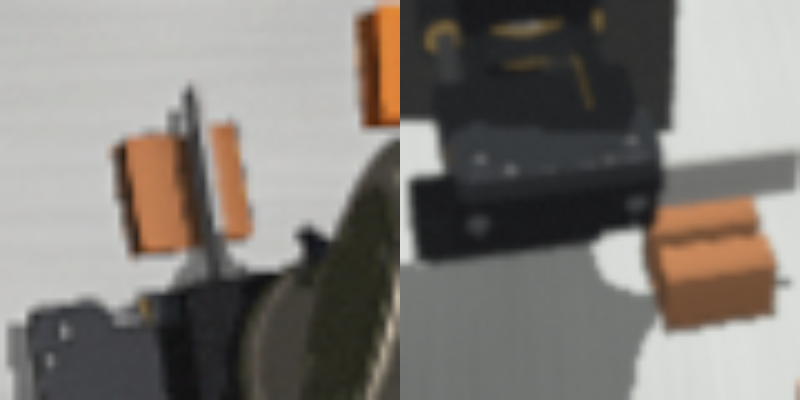

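```bash
python3 - <<'E'
from h import *
c=cam("top");a=.134
d=np.array([np.cos(a),np.sin(a)]);p=np.array([.5699,-.2612])
for k in(.1205,.033): print(((px(c,[*(p+k*d),.076])+.5-[305,140])*6.667).round(1))
W=w(c,np.array([[190,90],[211,265]])/6.667+[304.5,139.5],.076);print(W.round(4),np.arctan2(*(W[0]-W[1])[::-1]))
s=cam("side");print(((px(s,[*(p+.1205*d),.076])+.5-[215,225])*5+[400,0]).round(1))
E
```

```text
[[197.7  81.9]]
[[229.9 295.6]]
[[ 0.6861 -0.2419]
 [ 0.6151 -0.2494]] 0.10441026165776726
[[804.3 149.1]]
```

```bash
python3 - <<'E'
from h import *
c=cam("top");s=cam("side");a=.134
d=np.array([np.cos(a),np.sin(a)]);n=np.array([-d[1],d[0]]);p=np.array([.5699,-.2612])
def col(v,lat,z):
    ks=np.linspace(0.02,.13,500);P=px(c,np.c_[p+ks[:,None]*d+lat*n,np.full(500,z)]);return P[np.abs(P[:,1]-v).argmin(),0]
for v in(156,164,170):
    print(v,"R top edge %.1f L top edge %.1f L bottom %.1f"%(col(v,-.002,.076),col(v,.002,.076),col(v,.002,.052)),"cols330-342",c["img"][v,326:344].max(1))
h=lambda k,lat,z:px(s,[*(p+k*d+lat*n),z])[0]
u=int(h(.1,0,.076)[0]);
for k in(.105,.085):
    q=h(k,0,.076);u=int(round(q[0]));print("side col",u,"pred top R %.1f L %.1f bottomR %.1f"%(h(k,-.002,.076)[1],h(k,.002,.076)[1],h(k,-.002,.052)[1]),"rows252-268",s["img"][250:270,u].max(1))
E
```

```text
156 R top edge 335.5 L top edge 334.0 L bottom 332.1 cols330-342 [124 123 124 125 106 103  88  48  69 113 123 124 124 124 123 124 122 122]
164 R top edge 336.7 L top edge 335.2 L bottom 333.3 cols330-342 [120 119 116 113 110  71  41  37  37  61 112 119 116 113 106 109 124 126]
170 R top edge 337.6 L top edge 336.2 L bottom 334.2 cols330-342 [120 119 118 115 112 111  70  40  36  37  71 113 118 115 112 108 107 122]
side col 288 pred top R 255.8 L 254.6 bottomR 264.0 rows252-268 [218 218 218 217 208 174 135 116 114 113 113 114 119 147 196 218 220 219
 219 218]
side col 279 pred top R 257.0 L 255.7 bottomR 265.2 rows252-268 [221 221 221 221 220 211 180 140 116 113 114 112 112 116 134 172 196 194
 187 168]
```

>>> move_arm(steps=[{"dx": 0,"dy": 0.25,"dz": 0,"spin": 0},{"dx": 0,"dy": 0,"dz": 1,"spin": 0},{"dx": 0,"dy": 0,"dz": 0.6,"spin": 0},{"dx": 0,"dy": 0,"dz": 0.3,"spin": 0},{"dx": 0,"dy": 0,"dz": 0.3,"spin": 0},{"dx": 0,"dy": 0,"dz": 0.3,"spin": 0},{"dx": 0,"dy": 0,"dz": 0,"spin": 0}])

```text
time: 5.3
ee_pos: [0.5706, -0.2634, 0.2163]
eef_rot: [0.998, 0.069, -0.0, -0.0]
ft_force: [-0.0, 2.0, -1.6]
width: 0.0298
grip_force: 35.0
```

>>> move_arm(steps=[{"dx": 0,"dy": -0.05,"dz": 0.3,"spin": 0},{"dx": 0,"dy": 0,"dz": 0.3,"spin": 0},{"dx": 0,"dy": 0,"dz": 0,"spin": 0}])

```text
time: 5.6
ee_pos: [0.5704, -0.2632, 0.2103]
eef_rot: [0.998, 0.069, -0.0, -0.0]
ft_force: [-1.0, -0.3, -1.5]
width: 0.0295
grip_force: 35.0
```

```bash
python3 - <<'E'
from h import *
plan(.5703,-.2611,.06,.138)
c=cam("top",1);s=cam("side",1)
a=c["img"][140:200,305:365,::-1];b=s["img"][225:305,215:295,::-1]
cv2.imwrite("pics/g3.png",np.hstack([cv2.resize(cv2.convertScaleAbs(a,alpha=1.6),(400,400)),cv2.resize(b,(400,400))]))
E
```

```text
yaw 0.138 pos [ 0.5704 -0.2632  0.2103] tipz 0.0281 | cm dx 0.02 dy -0.21 dz -3.19 dist 0.2 spin -0.000 F [-1.  -0.3 -1.5] w 0.0295 grip 35.0 t 5.6 j7 -1.22
```

View pics/g3.png

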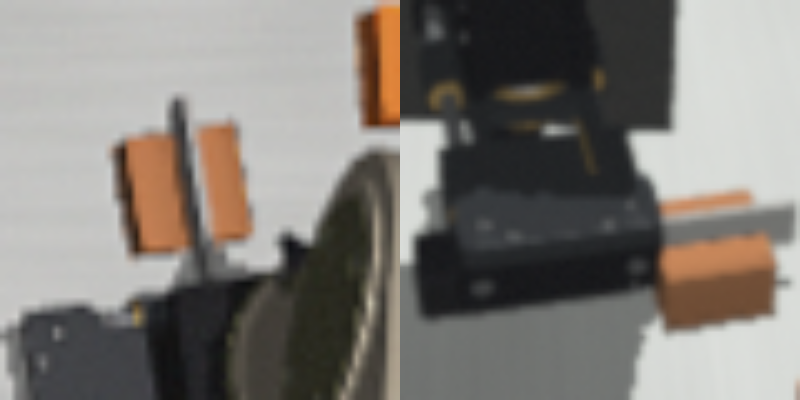

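The blade is in the slot. In the top crop its tip, at (178,98), sticks out past the far end of the holder. I'll keep lowering.

>>> move_arm(steps=[{"dx": 0,"dy": 0,"dz": 0.5,"spin": 0},{"dx": 0,"dy": 0,"dz": 0.5,"spin": 0},{"dx": 0,"dy": 0,"dz": 0.4,"spin": 0},{"dx": 0,"dy": 0,"dz": 0.2,"spin": 0},{"dx": 0,"dy": 0,"dz": 0,"spin": 0}])

```text
time: 6.2
ee_pos: [0.5703, -0.2632, 0.1942]
eef_rot: [0.998, 0.069, -0.0, -0.0]
ft_force: [-0.7, 1.9, -1.9]
width: 0.0297
grip_force: 35.0
```

>>> move_arm(steps=[{"dx": 0,"dy": 0,"dz": 0.1,"spin": 0},{"dx": 0,"dy": 0,"dz": 0.1,"spin": 0},{"dx": 0,"dy": 0,"dz": 0,"spin": 0}])

```text
time: 6.5
ee_pos: [0.5706, -0.2632, 0.1928]
eef_rot: [0.998, 0.069, 0.0, 0.0]
ft_force: [-0.4, 1.7, -1.0]
width: 0.0296
grip_force: 35.0
```

>>> move_arm(steps=[{"dx": 0,"dy": 0,"dz": 0,"spin": 0},{"dx": 0,"dy": 0,"dz": 0,"spin": 0},{"dx": 0,"dy": 0,"dz": 0,"spin": 0},{"dx": 0,"dy": 0,"dz": -2,"spin": 0},{"dx": 0,"dy": 0,"dz": -4,"spin": 0},{"dx": 0,"dy": 0,"dz": -4,"spin": 0},{"dx": 0,"dy": 0,"dz": -4,"spin": 0}], claw=5)

```text
time: 7.2
ee_pos: [0.5703, -0.2633, 0.3345]
eef_rot: [0.998, 0.069, 0.0, 0.0]
ft_force: [1.1, -0.7, -0.3]
width: 0.0499
grip_force: 0.0
```

>>> move_arm(steps=[{"dx": -1,"dy": -4,"dz": 0,"spin": 0},{"dx": -1,"dy": -4,"dz": 0,"spin": 0},{"dx": -1,"dy": -4,"dz": 0,"spin": 0},{"dx": -1,"dy": -4,"dz": 0,"spin": 0},{"dx": 0,"dy": -4,"dz": 0,"spin": 0},{"dx": 0,"dy": -4,"dz": 0,"spin": 0},{"dx": 0,"dy": 0,"dz": 0,"spin": 0}], claw=8)

```text
time: 7.9
ee_pos: [0.4973, -0.0255, 0.3334]
eef_rot: [0.997, 0.073, 0.001, -0.0]
ft_force: [-0.4, -0.4, 0.1]
width: 0.0797
grip_force: 0.0
```

```bash
cat >> h.py <<'E'
def covers(c,z=.022,t=122):
    h=cv2.cvtColor(c["img"],cv2.COLOR_RGB2HSV).astype(int);m=(h[...,2]>t)&(h[...,1]<60);m[:100]=0;m[300:]=0;m[:,:60]=0;m[:,300:]=0
    for b in blobs(c,m,z,80): print("  ",*b)
E
python3 - <<'E'
from h import *
c=cam("top",1);s=cam("side",1)
a=c["img"][150:270,300:420,::-1];b=s["img"][225:305,175:295,::-1]
cv2.imwrite("pics/g4.png",np.hstack([cv2.resize(cv2.convertScaleAbs(a,alpha=1.6),(400,400)),cv2.resize(b,(400,267))[:267] if 0 else cv2.copyMakeBorder(cv2.resize(b,(400,267)),0,133,0,0,cv2.BORDER_CONSTANT)]))
covers(c)
plan(.481,.278,.06,0)
E
```

```text
[147. 230.] [479.9 277.6] [82.6 57.1] 0.0
   [139. 181.] [618.2 300.1] [80.8 57.2] -28.0
yaw 0.140 pos [ 0.4979 -0.0304  0.3331] tipz 0.1509 | cm dx 2.62 dy -30.78 dz 9.09 dist 30.9 spin 0.140 F [-0.7 -0.4  0.4] w 0.0799 grip 0.0 t 8.0 j7 -1.53
```

View pics/g4.png

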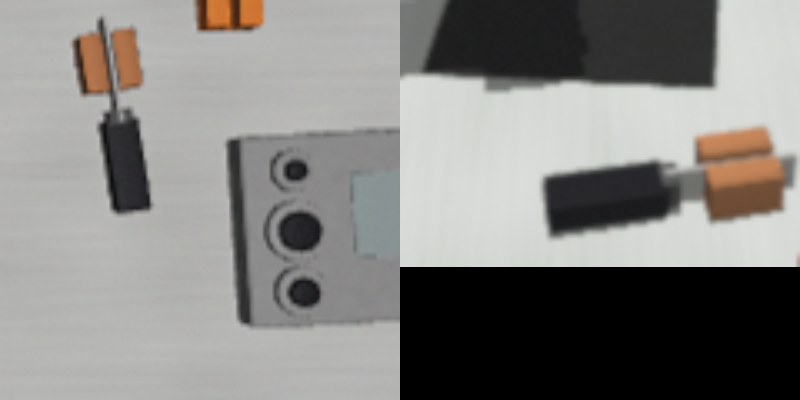

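The scraper is seated: blade through the slot, its tip showing past the far end at (103,20), and the handle on the bench. Both covers are unmoved. Next is the nearer cover at (0.480, 0.278), gripped close to its robot-side end.

>>> move_arm(steps=[{"dx": -0.1,"dy": -3.8,"dz": 0,"spin": 0.07},{"dx": -0.1,"dy": -3.8,"dz": 0,"spin": 0.07},{"dx": -0.6,"dy": -3.8,"dz": 0,"spin": 0},{"dx": -0.6,"dy": -3.8,"dz": 0,"spin": 0},{"dx": -0.6,"dy": -3.8,"dz": 1,"spin": 0},{"dx": -0.6,"dy": -3.8,"dz": 2,"spin": 0},{"dx": -0.6,"dy": -3.8,"dz": 3,"spin": 0},{"dx": -0.6,"dy": -3.8,"dz": 3,"spin": 0},{"dx": 0,"dy": 0,"dz": 0,"spin": 0}])

```text
time: 8.9
ee_pos: [0.4504, 0.2755, 0.239]
eef_rot: [1.0, 0.001, -0.003, -0.0]
ft_force: [-0.6, -0.5, 0.4]
width: 0.0802
grip_force: 0.0
```

```bash
python3 -c "
from h import *
plan(.446,.277,.008,0)"
```

```text
yaw 0.003 pos [0.4504 0.2755 0.239 ] tipz 0.0568 | cm dx -0.44 dy -0.15 dz 4.88 dist 0.5 spin 0.003 F [-0.6 -0.5  0.4] w 0.0802 grip 0.0 t 8.9 j7 -2.42
```

>>> move_arm(steps=[{"dx": -0.4,"dy": -0.15,"dz": 2,"spin": 0},{"dx": 0,"dy": 0,"dz": 2,"spin": 0},{"dx": 0,"dy": 0,"dz": 0.9,"spin": 0},{"dx": 0,"dy": 0,"dz": 0,"spin": 0}])

```text
time: 9.3
ee_pos: [0.4491, 0.2727, 0.1928]
eef_rot: [1.0, -0.002, -0.001, 0.001]
ft_force: [0.2, -0.2, 0.7]
width: 0.0797
grip_force: 0.0
```

>>> move_arm(steps=[{"dx": 0,"dy": 0,"dz": 0,"spin": 0},{"dx": 0,"dy": 0,"dz": 0,"spin": 0},{"dx": 0,"dy": 0,"dz": 0,"spin": 0},{"dx": 0,"dy": 0,"dz": 0,"spin": 0},{"dx": 0,"dy": 0,"dz": 0,"spin": 0}], claw=5, squeeze=6)

```text
time: 9.8
ee_pos: [0.4489, 0.2741, 0.1943]
eef_rot: [1.0, -0.001, 0.001, -0.0]
ft_force: [-0.4, 0.5, 4.6]
width: 0.0609
grip_force: 6.0
```

>>> move_arm(steps=[{"dx": 0,"dy": 0,"dz": -1,"spin": 0},{"dx": 0,"dy": 0,"dz": -1,"spin": 0},{"dx": 0,"dy": 0,"dz": -1,"spin": 0},{"dx": 0,"dy": 0,"dz": -1,"spin": 0},{"dx": 0,"dy": 0,"dz": 0,"spin": 0}])

```text
time: 10.3
ee_pos: [0.449, 0.2743, 0.2354]
eef_rot: [1.0, -0.001, 0.001, -0.0]
ft_force: [-0.4, 0.3, -1.1]
width: 0.0602
grip_force: 6.0
```

```bash
python3 - <<'E'
from h import *
plan(.446,.277,.008,0)
c=cam("top",1);s=cam("side",1)
a=c["img"][190:260,100:190,::-1];b=s["img"][130:200,170:260,::-1]
cv2.imwrite("pics/h1.png",np.hstack([cv2.resize(cv2.convertScaleAbs(a,alpha=1.6),(400,311)),cv2.resize(b,(400,311))]))
E
```

```text
yaw -0.002 pos [0.449  0.2743 0.2354] tipz 0.0532 | cm dx -0.31 dy -0.27 dz 4.52 dist 0.4 spin -0.002 F [-0.4  0.3 -1.1] w 0.0602 grip 6.0 t 10.3 j7 -2.43
```

View pics/h1.png

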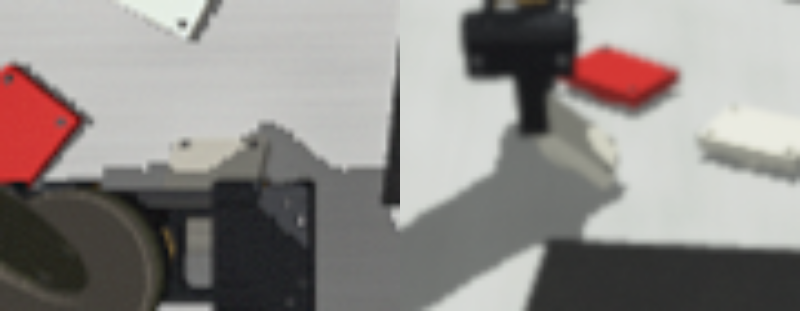

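The cover swings freely in the light grip; the side crop shows its free end drooping at (610,180). I'll raise it so it hangs vertical.

>>> move_arm(steps=[{"dx": 0,"dy": 0,"dz": -1,"spin": 0},{"dx": 0,"dy": 0,"dz": -1.5,"spin": 0},{"dx": 0,"dy": 0,"dz": -1.5,"spin": 0},{"dx": 0,"dy": 0,"dz": -1.5,"spin": 0},{"dx": 0,"dy": 0,"dz": -1,"spin": 0},{"dx": 0,"dy": 0,"dz": 0,"spin": 0},{"dx": 0,"dy": 0,"dz": 0,"spin": 0},{"dx": 0,"dy": 0,"dz": 0,"spin": 0}])

```text
time: 11.2
ee_pos: [0.4484, 0.2737, 0.2981]
eef_rot: [1.0, -0.001, -0.0, 0.0]
ft_force: [0.5, 0.1, -1.5]
width: 0.0596
grip_force: 6.0
```

```bash
python3 - <<'E'
from h import *
plan(.446,.277,.008,0)
c=cam("top",1);s=cam("side",1)
a=c["img"][190:260,100:190,::-1];b=s["img"][110:200,160:260,::-1]
cv2.imwrite("pics/h2.png",np.hstack([cv2.resize(cv2.convertScaleAbs(a,alpha=1.6),(400,311)),cv2.resize(b,(346,311))]))
E
```

```text
yaw -0.002 pos [0.4484 0.2737 0.2981] tipz 0.1159 | cm dx -0.24 dy -0.33 dz 10.79 dist 0.4 spin -0.002 F [ 0.5  0.1 -1.5] w 0.0596 grip 6.0 t 11.2 j7 -2.37
```

View pics/h2.png

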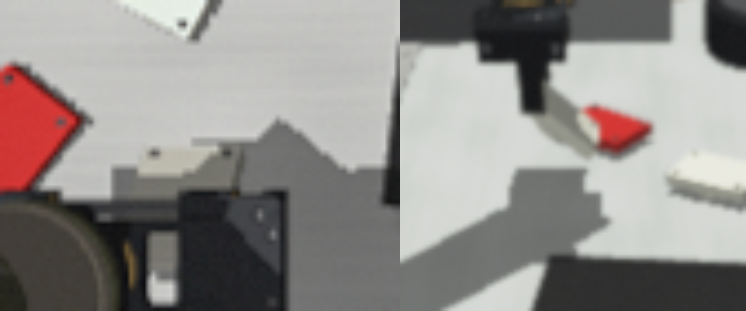

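The cover is stuck about 45° down (side crop, free end at (600,150)). I'll carry it over the mat, reduce the grip there so it can swing to vertical, and otherwise use the mat contact to turn it.

>>> move_arm(steps=[{"dx": 0.5,"dy": 2.5,"dz": 0,"spin": 0},{"dx": 0.4,"dy": 3.3,"dz": 0,"spin": 0},{"dx": 0.4,"dy": 3.3,"dz": 0,"spin": 0},{"dx": 0.4,"dy": 3.3,"dz": 0,"spin": 0},{"dx": 0.4,"dy": 3.3,"dz": 0,"spin": 0},{"dx": 0.1,"dy": 2,"dz": 0,"spin": 0},{"dx": 0,"dy": 1,"dz": 0,"spin": 0},{"dx": 0,"dy": 0,"dz": 1,"spin": 0},{"dx": 0,"dy": 0,"dz": 1,"spin": 0},{"dx": 0,"dy": 0,"dz": 0.7,"spin": 0}])

```text
time: 12.3
ee_pos: [0.4697, 0.0882, 0.2703]
eef_rot: [1.0, -0.0, -0.001, -0.0]
ft_force: [0.7, -0.1, -0.1]
width: 0.0497
grip_force: 0.0
```

>>> move_arm(steps=[{"dx": 0,"dy": 0,"dz": 0,"spin": 0},{"dx": 0,"dy": 0,"dz": 0,"spin": 0},{"dx": 0,"dy": 0,"dz": 0,"spin": 0},{"dx": 0,"dy": 0,"dz": 0,"spin": 0}], squeeze=3)

```text
time: 12.7
ee_pos: [0.4703, 0.0871, 0.272]
eef_rot: [1.0, -0.001, 0.0, -0.0]
ft_force: [0.0, -0.7, 0.5]
width: 0.0501
grip_force: 0.0
```

```bash
python3 - <<'E'
from h import *
plan(.47,.085,.008,0)
c=cam("top",1);s=cam("side",1)
a=c["img"][150:250,160:260,::-1];b=s["img"][140:240,170:280,::-1]
cv2.imwrite("pics/h3.png",np.hstack([cv2.resize(cv2.convertScaleAbs(a,alpha=1.6),(350,350)),cv2.resize(b,(385,350))]))
E
```

```text
yaw -0.002 pos [0.4703 0.0871 0.272 ] tipz 0.0898 | cm dx -0.03 dy 0.21 dz 8.18 dist 0.2 spin -0.002 F [ 0.  -0.7  0.5] w 0.0501 grip 0.0 t 12.7 j7 -1.96
```

View pics/h3.png

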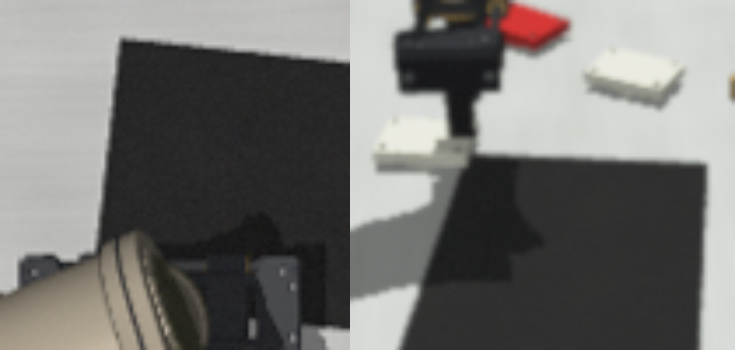

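The cover was dropped on the way (opening 49.7 mm) and lies plain face up beside the mat at side crop (420,143). I'll lift clear and re-measure it.

>>> move_arm(steps=[{"dx": 0,"dy": 2,"dz": -3,"spin": 0},{"dx": 0,"dy": 4,"dz": -3,"spin": 0},{"dx": 0,"dy": 4,"dz": 0,"spin": 0},{"dx": 0,"dy": 4,"dz": 0,"spin": 0},{"dx": 0,"dy": 0,"dz": 0,"spin": 0}], claw=8, squeeze=6)

```text
time: 13.3
ee_pos: [0.4695, -0.0586, 0.3319]
eef_rot: [1.0, -0.005, 0.0, 0.001]
ft_force: [0.0, 0.5, -1.1]
width: 0.0777
grip_force: 0.0
```

```bash
python3 - <<'E'
from h import *
c=cam("top",1);s=cam("side",1)
covers(c)
b=s["img"][140:240,150:280,::-1];a=c["img"][160:270,110:250,::-1]
cv2.imwrite("pics/h4.png",np.hstack([cv2.resize(cv2.convertScaleAbs(a,alpha=1.6),(400,314)),cv2.resize(b,(400,314))]))
E
```

```text
[183. 249.] [423.9 174.7] [82.1 57.9] -8.2
   [139. 181.] [617.8 300.1] [81.5 57.9] -26.9
```

View pics/h4.png

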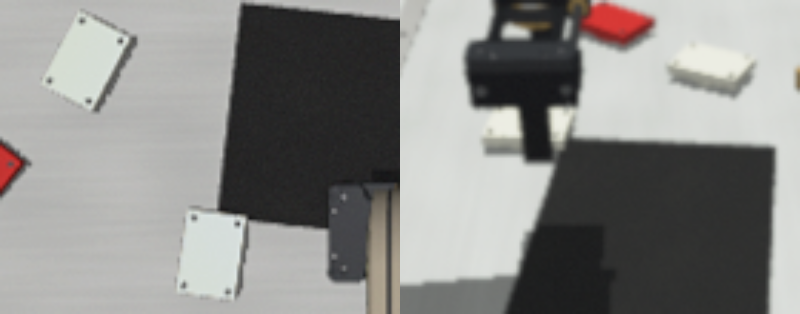

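Cover A now lies at (0.424, 0.175), yaw -0.143, plain face up. In the crop it's at (212,254), just off the mat corner. This time I'll grip its far end.

```bash
python3 -c "
from h import *
plan(.461,.1695,.06,-.143)"
```

```text
yaw -0.004 pos [ 0.4698 -0.0537  0.3318] tipz 0.1496 | cm dx -0.98 dy -22.31 dz 8.96 dist 22.3 spin 0.139 F [-0.1  0.4  0. ] w 0.0790 grip 0.0 t 13.4 j7 -1.60
```

>>> move_arm(steps=[{"dx": -0.15,"dy": -3.7,"dz": 0,"spin": 0},{"dx": -0.15,"dy": -3.7,"dz": 0,"spin": 0},{"dx": -0.15,"dy": -3.7,"dz": 1,"spin": 0},{"dx": -0.15,"dy": -3.7,"dz": 2,"spin": 0},{"dx": -0.2,"dy": -3.7,"dz": 3,"spin": 0},{"dx": -0.2,"dy": -3.8,"dz": 2,"spin": 0},{"dx": 0,"dy": 0,"dz": 1,"spin": 0.07},{"dx": 0,"dy": 0,"dz": 0,"spin": 0.07},{"dx": 0,"dy": 0,"dz": 0,"spin": 0},{"dx": 0,"dy": 0,"dz": 0,"spin": 0}], claw=7.8)

```text
time: 14.4
ee_pos: [0.4601, 0.1708, 0.242]
eef_rot: [0.998, -0.069, 0.0, -0.0]
ft_force: [0.3, -0.2, 0.4]
width: 0.0781
grip_force: 0.0
```

```bash
python3 -c "
from h import *
plan(.461,.1695,.009,-.143)"
```

```text
yaw -0.139 pos [0.4601 0.1708 0.242 ] tipz 0.0598 | cm dx 0.11 dy 0.12 dz 5.08 dist 0.2 spin 0.004 F [ 0.3 -0.2  0.4] w 0.0781 grip 0.0 t 14.4 j7 -2.32
```

>>> move_arm(steps=[{"dx": 0.1,"dy": 0.1,"dz": 2,"spin": 0},{"dx": 0,"dy": 0,"dz": 2,"spin": 0},{"dx": 0,"dy": 0,"dz": 1.05,"spin": 0},{"dx": 0,"dy": 0,"dz": 0,"spin": 0}])

```text
time: 14.8
ee_pos: [0.4608, 0.1687, 0.1904]
eef_rot: [0.998, -0.071, -0.001, 0.0]
ft_force: [-0.6, 0.1, 0.2]
width: 0.0778
grip_force: 0.0
```

>>> move_arm(steps=[{"dx": 0,"dy": 0,"dz": 0,"spin": 0},{"dx": 0,"dy": 0,"dz": 0,"spin": 0},{"dx": 0,"dy": 0,"dz": 0,"spin": 0},{"dx": 0,"dy": 0,"dz": 0,"spin": 0},{"dx": 0,"dy": 0,"dz": 0,"spin": 0}], claw=5.6, squeeze=5)

```text
time: 15.3
ee_pos: [0.4616, 0.1689, 0.1918]
eef_rot: [0.997, -0.071, 0.001, -0.0]
ft_force: [0.8, -0.6, 4.1]
width: 0.0601
grip_force: 5.0
```

>>> move_arm(steps=[{"dx": 0,"dy": 0,"dz": -1,"spin": 0},{"dx": 0,"dy": 0,"dz": -2,"spin": 0},{"dx": 0,"dy": 0,"dz": -2,"spin": 0},{"dx": 0,"dy": 0,"dz": -2,"spin": 0},{"dx": 0,"dy": 0,"dz": -1.5,"spin": 0},{"dx": 0,"dy": 0,"dz": -1,"spin": 0},{"dx": 0,"dy": 0,"dz": 0,"spin": 0}])

```text
time: 16.0
ee_pos: [0.4615, 0.1689, 0.2874]
eef_rot: [0.997, -0.071, 0.001, -0.0]
ft_force: [-0.0, -0.1, -1.1]
width: 0.0597
grip_force: 5.0
```

>>> move_arm(steps=[{"dx": 0,"dy": 0,"dz": 0,"spin": 0},{"dx": 0,"dy": 0,"dz": 0,"spin": 0},{"dx": 0,"dy": 0,"dz": 0,"spin": 0},{"dx": 0,"dy": 0,"dz": 0,"spin": 0}], squeeze=3)

```text
time: 16.4
ee_pos: [0.4611, 0.1687, 0.2857]
eef_rot: [0.997, -0.071, -0.0, 0.0]
ft_force: [0.1, -0.4, -1.3]
width: 0.0596
grip_force: 3.0
```

>>> move_arm(steps=[{"dx": 0,"dy": 0,"dz": 0,"spin": 0},{"dx": 0,"dy": 0,"dz": 0,"spin": 0}], squeeze=25)

```text
time: 16.6
ee_pos: [0.4612, 0.1688, 0.2861]
eef_rot: [0.997, -0.071, -0.0, 0.0]
ft_force: [-0.5, 0.2, 0.1]
width: 0.0598
grip_force: 25.0
```

```bash
python3 - <<'E'
from h import *
plan(.461,.1695,.009,-.143)
c=cam("top",1);s=cam("side",1)
for n,k in(("t",c),("s",s)):
    h=cv2.cvtColor(k["img"],cv2.COLOR_RGB2HSV).astype(int)
    print(n,"pivot px",px(k,[.4606,.1695,.11]).round(1))
h=cv2.cvtColor(s["img"],cv2.COLOR_RGB2HSV).astype(int);p=px(s,[.4606,.1695,.11])[0].astype(int)
sub=s["img"][p[1]-15:p[1]+45:2,p[0]-40:p[0]+40:2]
print("\n".join("".join(" .:-=+*#%@"[min(9,int(v)//26)] for v in row.mean(-1)) for row in sub))
E
```

```text
yaw -0.142 pos [0.4612 0.1688 0.2861] tipz 0.1039 | cm dx -0.03 dy -0.07 dz 9.49 dist 0.1 spin 0.001 F [-0.5  0.2  0.1] w 0.0598 grip 25.0 t 16.6 j7 -2.28
t pivot px [[178.3 239.2]]
s pivot px [[201.1 153.7]]
%%%%%%%%+..    ........:=%%%%%%%%%%%%%%%
%%%%%%%%#:....   .   ..:*%#**#%%%%%%%%%%
%%%%%%%%%-:.     ......-#*====+*#%%%%%%%
%%%%%%%%%=..   .    ...==========+*##%%%
%#%%%%%%%*--::::. . ...:-=========--#%%%
%%%%%%%%%%####%%+   ::.:::--=====-:-#%%%
%%%%%%%%%%%%%%%%+.  :=----:::---::-*#%%%
%%%%%%%%%%%%%%%%*.  :=*#*+=-:::::=+#%%%%
%%%%%%%%%%%%%%%%#:. :+%%%##*+=--=*%%%%%%
%%%%%%%%%%%%%%%%%: ..*%%%%%%%#**%%%%%%%%
%%%%%%%%%%%%%%%%%:  :*%%%%%%%%%%%%%%%%%%
%%%%%%%%%%%%%%%%%-...+#%%%%%%%%%%%%%%%##
%%%%%%%%%%%%%%%%%+===*%%%%%%%%%%%%%%%%*+
%%%%%%%%%%%%%%%%#++++#%%%%%%%%%%%%%%%%#+
%%%%%%%%%%%%%%%%#+++*%%%%%%%%%%%%%%%%%#*
%%%%%%%%%%%%%%%%*+++#%%%%%%%%%%%%%%%%%%%
%%%%%%%%%%%%%%%#++=+%%%%%%%%%%%%%%%%%%%%
%%%%%%%%%%%%%%%*++*+****#%%%%%%%%%%%%%%%
%%%%%%%%%%%%%%#++**==========*%%%%%%%%%%
%%%%%%%%%%%%%%#++#+==========#%%%%%%%%%%
%%%%%%%%%%%%%%#+**==========+#%%%%%%%%%%
%%%%%%%%%%%%%%%#*============#%%%%%%%%%%
%%%%%%%%%%%%%%%%+===========*%%%%%%%%%%%
%%%%%%%%%%%%%%%%=====:..::::=++********#
%%%%%%%%%%%%%#+======...............::::
%%%%%%%%%%#*========-...................
%%%%%%%#*+==========:...................
%%%%%#+=============....................
%%%#+==============-....................
#*=================:....................
```

The side profile shows the cover hanging about 70° down, boss side away from the robot, gripped at 25 N. I'll carry it over the mat and lower it until it touches.

>>> move_arm(steps=[{"dx": 1,"dy": 0.4,"dz": 0,"spin": 0},{"dx": 2.5,"dy": 0.97,"dz": 0,"spin": 0},{"dx": 3,"dy": 1.16,"dz": 0,"spin": 0},{"dx": 3,"dy": 1.16,"dz": 0,"spin": 0},{"dx": 3,"dy": 1.16,"dz": 0,"spin": 0},{"dx": 2.5,"dy": 0.97,"dz": 0,"spin": 0},{"dx": 1.5,"dy": 0.58,"dz": 0,"spin": 0},{"dx": 0.8,"dy": 0.3,"dz": 0,"spin": 0},{"dx": 0,"dy": 0,"dz": 0.5,"spin": -0.025},{"dx": 0,"dy": 0,"dz": 0.5,"spin": 0},{"dx": 0,"dy": 0,"dz": 0.5,"spin": 0},{"dx": 0,"dy": 0,"dz": 0,"spin": 0}])

```text
time: 17.9
ee_pos: [0.6222, 0.0784, 0.2703]
eef_rot: [0.998, -0.058, -0.001, 0.0]
ft_force: [-0.2, -0.2, -1.3]
width: 0.0595
grip_force: 25.0
```

```bash
cat >> h.py <<'E'
def art(c,P,l=40,r=40,u=15,d=45):
    p=px(c,P)[0].round().astype(int);print("center px",p)
    sub=c["img"][p[1]-u:p[1]+d:2,p[0]-l:p[0]+r:2]
    print("\n".join("".join(" .:-=+*#%@"[min(9,int(v)//26)] for v in row.mean(-1)) for row in sub))
E
python3 - <<'E'
from h import *
plan(.623,.078,.009,-.117)
s=cam("side",1)
art(s,[.623,.078,.095])
E
```

```text
yaw -0.116 pos [0.6222 0.0784 0.2703] tipz 0.0881 | cm dx 0.08 dy 0.03 dz 7.91 dist 0.1 spin 0.001 F [-0.2 -0.2 -1.3] w 0.0595 grip 25.0 t 17.9 j7 -2.09
center px [256 172]
%%%%%%%%%%%%:.............:#%%%%%%%%##+%
%%%%%%%%%%%%: .. .. ....  :#%%%%%#**=*=*
%%%%%%%%%%#*:..   .     ..:%%%%#*+=++**+
%%%%%%%%%%#+::.       . ::-%%%%*=++*++=-
%%%%%%%%%%%+:....      ..:=%%%%*--=-----
%%%%%%%%%%%#*+=--:.   .:--+%%%%*------==
%%%%%%%%%%%%%%%%%+.  .+%%%%%%%%%*--==*#%
%%%%%%%%%%%%%%%%%#. .:%%%%%%%%%%%**%%%%%
%%%%%%%%%%%%%%%%%#.. :%%%%%%%%%%%%%%%%%%
%%%%%%%%%%%%%%%%%+.  :%%%%%%%%%%%%%%%%%%
%%%%%%%%%%%%%%%%#=.  :%%%%%%%%%%%%%%%%%%
%%%%%%%%%%%%%%%%*-.  :%%%%%%%%%%%%%%%%%%
%%%%%%%%%%%%%%%#=====+%%%%%%%%%%%%%%%%%%
####%%%##%%%%%%+=+++*#%%%%%%%%%%%%%%%%%%
:::::----===+++==++++***####%%%%%%%%%%%%
..............-=++++:...::::*%%%%%%%%%%*
.............:==+++=........*%%%%%%%%%%=
.............:=++=-:........*%%%%%%%%%%=
.............:=++:..........*%%%%%%%%%%+
.............:++=..........:#%%%%%%%%%#-
.............=++:..........:#%%%%%%%%%#:
..............--...........:#%%%%%%%%%#-
...........................:#%%%%%%%%%%*
...........................:#%%%%%%%%%%%
............................*%%%%%%%%%%%
............................=*#%%%%%%%%%
............................===#%%%%%%%%
............................===#%%%%%%%%
...........................:+*%%%%%%%%%%
...........................-%%%%%%%%%%%%
```

>>> move_arm(steps=[{"dx": 0,"dy": 0,"dz": 0.5,"spin": 0},{"dx": 0,"dy": 0,"dz": 0.4,"spin": 0},{"dx": 0,"dy": 0,"dz": 0.3,"spin": 0},{"dx": 0,"dy": 0,"dz": 0,"spin": 0}])

```text
time: 18.35
ee_pos: [0.6228, 0.0779, 0.2586]
eef_rot: [0.998, -0.059, -0.0, 0.0]
ft_force: [-0.7, 0.0, -1.9]
width: 0.0596
grip_force: 25.0
```

>>> move_arm(steps=[{"dx": 0,"dy": 0,"dz": 0.1,"spin": 0},{"dx": 0,"dy": 0,"dz": 0,"spin": 0}])

```text
time: 18.55
ee_pos: [0.623, 0.078, 0.2583]
eef_rot: [0.998, -0.059, 0.0, 0.0]
ft_force: [-0.2, -0.3, -0.4]
width: 0.0597
grip_force: 25.0
```

>>> move_arm(steps=[{"dx": 0,"dy": 0,"dz": 0.15,"spin": 0},{"dx": 0,"dy": 0,"dz": 0,"spin": 0}], squeeze=5)

```text
time: 18.75
ee_pos: [0.623, 0.0779, 0.2566]
eef_rot: [0.998, -0.059, -0.0, 0.0]
ft_force: [-0.0, -0.2, -0.8]
width: 0.0599
grip_force: 5.0
```

>>> move_arm(steps=[{"dx": -0.4,"dy": 0,"dz": 0,"spin": 0},{"dx": -0.4,"dy": 0,"dz": 0,"spin": 0},{"dx": -0.4,"dy": 0,"dz": -0.05,"spin": 0},{"dx": -0.4,"dy": 0,"dz": -0.05,"spin": 0},{"dx": -0.4,"dy": 0,"dz": -0.05,"spin": 0},{"dx": -0.4,"dy": 0,"dz": 0,"spin": 0},{"dx": 0,"dy": 0,"dz": 0,"spin": 0}])

```text
time: 19.45
ee_pos: [0.5987, 0.0809, 0.2584]
eef_rot: [0.998, -0.058, 0.0, 0.0]
ft_force: [-1.1, -0.3, -2.0]
width: 0.0598
grip_force: 5.0
```

```bash
python3 - <<'E'
from h import *
plan(.623,.078,.009,-.117)
s=cam("side",1)
art(s,[.610,.078,.08],24,24,0,45)
E
```

```text
yaw -0.117 pos [0.5987 0.0809 0.2584] tipz 0.0762 | cm dx 2.45 dy 0.00 dz 6.72 dist 2.4 spin 0.000 F [-1.1 -0.3 -2. ] w 0.0598 grip 5.0 t 19.4 j7 -2.10
center px [252 177]
%%%%%%%+.  =%%%%%%%%%%%%
%%%%%%%=.. =%%%%%%%%%%%%
%%%%%%#-.  =%%%%%%%%%%%%
%%%%%%+-...=%%%%%%%%%%%%
---======+==*****#####%%
.....-=+++=......:::::*%
....:=++++-...........*%
....-=++++:...........*%
....-+++=-............*%
...:=++=:............:#%
....=++:.............:#%
...:++-..............:#%
...-++...............:#%
.....................:#%
.....................:#%
.....................-%%
.....................-%%
.....................-%%
.....................-%%
.....................-%%
.....................-%%
.....................=%%
.....................=%%
```

>>> move_arm(steps=[{"dx": 0,"dy": 0,"dz": 0.3,"spin": 0},{"dx": -0.1,"dy": 0,"dz": 0.2,"spin": 0},{"dx": 0,"dy": 0,"dz": 0,"spin": 0}])

```text
time: 19.8
ee_pos: [0.5989, 0.0808, 0.2539]
eef_rot: [0.998, -0.059, 0.001, -0.0]
ft_force: [1.6, -0.5, 3.8]
width: 0.0598
grip_force: 5.0
```

>>> move_arm(steps=[{"dx": -0.4,"dy": 0,"dz": 0,"spin": 0},{"dx": -0.4,"dy": 0,"dz": 0,"spin": 0},{"dx": -0.4,"dy": 0,"dz": 0,"spin": 0},{"dx": 0,"dy": 0,"dz": 0,"spin": 0}])

```text
time: 20.2
ee_pos: [0.5864, 0.0824, 0.254]
eef_rot: [0.998, -0.059, 0.001, -0.0]
ft_force: [0.3, -0.0, 5.6]
width: 0.0597
grip_force: 5.0
```

```bash
python3 - <<'E'
from h import *
plan(.623,.078,.009,-.117)
s=cam("side",1)
art(s,[.59,.078,.08],24,24,0,35)
E
```

```text
yaw -0.117 pos [0.5864 0.0824 0.254 ] tipz 0.0718 | cm dx 3.69 dy 0.00 dz 6.28 dist 3.7 spin -0.000 F [ 0.3 -0.   5.6] w 0.0597 grip 5.0 t 20.2 j7 -2.11
center px [245 177]
%%%%%%%%#:. :#%%%%%%%%%%
%%%%%%%%#:  :#%%%%%%%%%%
%%%%%%%%%: ..+%%%%%%%%%%
#%%%%%%%#:  .*%%%%%%%%%%
:::-------::-+*******###
........:++++:.....:::::
........-++++...........
........=+++=...........
........+++=:...........
.......:++=:............
.......-++:.............
.......=++..............
.......=+=..............
.......:=-..............
........................
........................
........................
........................
```

It's rotating: the bottom edge sticks on the mat while the pivot moves. I'll continue over the top.

>>> move_arm(steps=[{"dx": -0.4,"dy": 0,"dz": 0,"spin": 0},{"dx": -0.4,"dy": 0,"dz": -0.05,"spin": 0},{"dx": -0.4,"dy": 0,"dz": -0.05,"spin": 0},{"dx": -0.4,"dy": 0,"dz": 0,"spin": 0},{"dx": -0.4,"dy": 0,"dz": 0,"spin": 0},{"dx": 0,"dy": 0,"dz": 0,"spin": 0}])

```text
time: 20.85
ee_pos: [0.5657, 0.0847, 0.2539]
eef_rot: [0.998, -0.058, -0.0, 0.0]
ft_force: [1.0, 0.8, -0.5]
width: 0.0599
grip_force: 5.0
```

```bash
python3 - <<'E'
from h import *
plan(.623,.078,.009,-.117)
s=cam("side",1)
art(s,[.57,.078,.08],24,24,0,35)
E
```

```text
yaw -0.117 pos [0.5657 0.0847 0.2539] tipz 0.0717 | cm dx 5.77 dy -0.01 dz 6.27 dist 5.8 spin 0.000 F [ 1.   0.8 -0.5] w 0.0599 grip 5.0 t 20.9 j7 -2.11
center px [238 177]
%%%%%%%%+.  :*%%%%%%%%%%
%%%%%%%%*.  :+*%%%%%%%%%
%%%%%%%%*.. :++%%%%%%%%%
*####%%%*.  :++%%%%%%%%%
::::::--:.:--+=++*******
..........+++*:.......::
..........++++:.........
..........++=+:.........
..........=+==:.........
..........=+=:..........
..........=+=...........
..........=+=...........
..........=+=...........
..........-=-...........
........................
........................
........................
........................
```

Now the cover stands vertical, with the boss visible on its right. Next I'll lay it down toward the robot along the arc.

>>> move_arm(steps=[{"dx": -0.95,"dy": 0,"dz": 0.03,"spin": 0},{"dx": -0.95,"dy": 0,"dz": 0.04,"spin": 0},{"dx": -0.92,"dy": 0,"dz": 0.22,"spin": 0},{"dx": -0.92,"dy": 0,"dz": 0.34,"spin": 0},{"dx": -0.85,"dy": 0,"dz": 0.46,"spin": 0},{"dx": -0.78,"dy": 0,"dz": 0.55,"spin": 0},{"dx": -0.7,"dy": 0,"dz": 0.65,"spin": 0},{"dx": -0.6,"dy": 0,"dz": 0.75,"spin": 0},{"dx": 0,"dy": 0,"dz": 0,"spin": 0}])

```text
time: 21.8
ee_pos: [0.499, 0.0924, 0.2224]
eef_rot: [0.998, -0.058, -0.001, 0.0]
ft_force: [0.1, 0.1, -1.4]
width: 0.0601
grip_force: 5.0
```

```bash
python3 - <<'E'
from h import *
plan(.623,.078,.009,-.117)
s=cam("side",1)
art(s,[.54,.085,.05],34,34,15,35)
E
```

```text
yaw -0.117 pos [0.499  0.0924 0.2224] tipz 0.0402 | cm dx 12.48 dy -0.01 dz 3.12 dist 12.5 spin 0.000 F [ 0.1  0.1 -1.4] w 0.0601 grip 5.0 t 21.8 j7 -2.15
center px [228 185]
...............*%%%%%%%%%%%%%%**=#
..............:#%%%%%%%%%%%%%%%%%%
.   .  ....  .-%%%%%%%%%%%%%%%%%%%
::.   .    ...*%%%%%%%%%%%%%%%%%%%
.. ..   .  .::#%%%#%%%%%%%%%%%%%%%
-::....    ...*#%%%%%%%%%%%%%%%%%%
%%###*+.  .---==+#%%%%%%%%%%%%%%%%
%%%%*-:.  .====:=%#****####%%#%%%%
%%%%+... ..=++=-.##+:::::::::---==
%%%%-..   .==++==#%%+-............
%%%*:...  .+++++++#%#*:...........
%%%+....  .=+++++==#%*............
%%#-.......-=++++=+%%+............
%%*:.........-+++++#%-............
%#=...........:=++++#:............
==..............:=+++:............
=-................-=:.............
=:................................
=.................................
-.................................
:.................................
..................................
..................................
..................................
..................................
```

It has leaned about 55° with the boss facing up, so I'll finish the arc and release.

>>> move_arm(steps=[{"dx": -0.5,"dy": 0,"dz": 0.8,"spin": 0},{"dx": -0.4,"dy": 0,"dz": 0.85,"spin": 0},{"dx": -0.25,"dy": 0,"dz": 0.8,"spin": 0},{"dx": -0.15,"dy": 0,"dz": 0.6,"spin": 0},{"dx": 0,"dy": 0,"dz": 0,"spin": 0}])

```text
time: 22.35
ee_pos: [0.4867, 0.0938, 0.1923]
eef_rot: [0.998, -0.058, -0.001, 0.0]
ft_force: [-0.5, 0.1, -1.3]
width: 0.0602
grip_force: 5.0
```

>>> move_arm(steps=[{"dx": 0,"dy": 0,"dz": 0,"spin": 0},{"dx": 0,"dy": 0,"dz": 0,"spin": 0},{"dx": 0,"dy": 0,"dz": 0,"spin": 0},{"dx": 0,"dy": 0,"dz": -2,"spin": 0},{"dx": 0,"dy": 0,"dz": -4,"spin": 0},{"dx": 0,"dy": 0,"dz": -4,"spin": 0},{"dx": 0,"dy": 4,"dz": -2,"spin": 0},{"dx": 0,"dy": 4,"dz": 0,"spin": 0},{"dx": 0,"dy": 4,"dz": 0,"spin": 0},{"dx": 0,"dy": 4,"dz": 0,"spin": 0},{"dx": 0,"dy": 0,"dz": 0,"spin": 0}], claw=8)

```text
time: 23.45
ee_pos: [0.4678, -0.0704, 0.3135]
eef_rot: [0.998, -0.062, 0.0, 0.001]
ft_force: [0.2, 0.8, -0.4]
width: 0.0801
grip_force: 0.0
```

```bash
python3 - <<'E'
from h import *
plan(.623,.078,.009,-.117)
s=cam("side",1);c=cam("top",1)
covers(c,.018,90 if 0 else 122)
art(s,[.53,.085,.02],40,40,20,30)
print();art(c,[.53,.085,.02],25,25,25,25)
E
```

```text
yaw -0.125 pos [ 0.4678 -0.0704  0.3135] tipz 0.1313 | cm dx 13.55 dy -16.66 dz 12.23 dist 21.5 spin -0.008 F [ 0.2  0.8 -0.4] w 0.0801 grip 0.0 t 23.4 j7 -1.69
   [213. 216.] [517.2  90. ] [79.6 57.4] -6.6
   [139. 181.] [618.5 301.6] [81.3 58.1] -28.0
center px [225 194]
..........-%%%%%%%%%%%%%%%%%%%%%%%%%%%%%
   ..   ..*%%%%%%%%%%%%%%%%%%%%%%%%%%%%%
..   ....:#%%%%%%%%%%%%%%%%%%%%%%%%%%%%%
  .. .::.:#%%%%%%%%%%%%%%%%%%%%%%%%%%%%%
   . ....+%%%%%%%%%%%%%%%%%%%%%%%%%%%%%%
.    ....:--===++++******######%%%%%%%%%
- .  +**+:..:::.:--::...:::::::::----===
=    =%%*..-**##%%%%#++==-..............
*.   =%%=..*%%%%%--%%%%%%*..............
*..  -%#:.:%%%%%%=+%%%%%%=..............
#:   :%+..-%%%#%%%%%#*%%%-..............
%:   :#=..+%%%%****+*%%%%:..............
%- . .*:.:#%%%%%%%%%%%%##:..............
%-....-...=+++**********+...............
%#***+:...--=========+++=...............
%%%%%#:.............:::::...............
%%%%%+..................................
%%%%%-..................................
%%%%*:..................................
%%%%+...................................
%%%%:.
[... 169 characters left out ...]
.............................

center px [215 211]
=        . .             
=                        
-    .                   
-                        
:                        
:       .                
.              .         
. .    .-.               
.      :=++++====-       
.      -=+++++++-+       
       +++++++++==       
       +++==+=+++=       
       +++++++=++-       
       ++++=+++=+:      .
       +++-..++=+:       
       +++:..-+++:       
      .+++=..++=+.       
      :++++++++=+.   ... 
      -+++++++=++    ....
      ++++++++++=    ....
      +-++++++++=    ..:.
      +=+++++++--    :...
      .::-===++=-    :...
                    .....
                    .....
```

Cover A is now at (0.517, 0.090), boss up with its bore visible at the centre, and fully on the mat. Next is cover B at (0.618, 0.301), yaw -0.488. I need a half-turned tool to stay within the joint 7 range.

>>> move_arm(steps=[{"dx": 0,"dy": 0,"dz": -0.5,"spin": -0.146},{"dx": 0,"dy": 0,"dz": 0,"spin": -0.146},{"dx": 0,"dy": 0,"dz": 0,"spin": -0.146},{"dx": 0,"dy": 0,"dz": 0,"spin": -0.146},{"dx": 0,"dy": 0,"dz": 0,"spin": -0.146},{"dx": 0,"dy": 0,"dz": 0,"spin": -0.146},{"dx": 0,"dy": 0,"dz": 0,"spin": -0.146},{"dx": 0,"dy": 0,"dz": 0,"spin": -0.146},{"dx": 0,"dy": 0,"dz": 0,"spin": -0.146},{"dx": 0,"dy": 0,"dz": 0,"spin": -0.146},{"dx": 0,"dy": 0,"dz": 0,"spin": -0.146},{"dx": 0,"dy": 0,"dz": 0,"spin": -0.146}])

```text
time: 24.75
ee_pos: [0.4688, -0.0632, 0.3185]
eef_rot: [0.681, 0.732, 0.0, 0.0]
ft_force: [-0.3, -0.4, 0.1]
width: 0.0801
grip_force: 0.0
```

>>> move_arm(steps=[{"dx": 0,"dy": 0,"dz": 0,"spin": -0.146},{"dx": 0,"dy": 0,"dz": 0,"spin": -0.146},{"dx": 0,"dy": 0,"dz": 0,"spin": -0.146},{"dx": 0,"dy": 0,"dz": 0,"spin": -0.146},{"dx": 0,"dy": 0,"dz": 0,"spin": -0.146},{"dx": 0,"dy": 0,"dz": 0,"spin": -0.146},{"dx": 0,"dy": 0,"dz": 0,"spin": -0.146},{"dx": 0,"dy": 0,"dz": 0,"spin": 0},{"dx": 0,"dy": 0,"dz": 0,"spin": 0}])

```text
time: 25.65
ee_pos: [0.4687, -0.064, 0.3185]
eef_rot: [0.241, 0.97, 0.0, 0.0]
ft_force: [-0.0, -0.4, 0.0]
width: 0.08
grip_force: 0.0
```

```bash
python3 -c "
from h import *
plan(.651,.2835,.06,-.488)"
```

```text
yaw 2.654 pos [ 0.4687 -0.064   0.3185] tipz 0.1363 | cm dx 0.18 dy 39.24 dz 7.63 dist 39.2 spin 0.000 F [-0.  -0.4  0. ] w 0.0800 grip 0.0 t 25.6 j7 1.05
```

>>> move_arm(steps=[{"dx": 0,"dy": 3.9,"dz": 0,"spin": 0},{"dx": 0,"dy": 3.9,"dz": 0,"spin": 0},{"dx": 0,"dy": 3.9,"dz": 0,"spin": 0},{"dx": 0,"dy": 3.9,"dz": 0,"spin": 0},{"dx": 0,"dy": 3.9,"dz": 0,"spin": 0},{"dx": 0,"dy": 3.9,"dz": 0,"spin": 0},{"dx": 0,"dy": 3.9,"dz": 0,"spin": 0},{"dx": 0,"dy": 3.9,"dz": 1.5,"spin": 0},{"dx": 0.1,"dy": 3.9,"dz": 3,"spin": 0},{"dx": 0.1,"dy": 4.1,"dz": 3,"spin": 0},{"dx": 0,"dy": 0,"dz": 0,"spin": 0},{"dx": 0,"dy": 0,"dz": 0,"spin": 0}])

```text
time: 26.85
ee_pos: [0.6485, 0.2837, 0.2423]
eef_rot: [0.24, 0.971, -0.0, -0.001]
ft_force: [0.1, -0.8, -0.1]
width: 0.08
grip_force: 0.0
```

```bash
python3 -c "
from h import *
plan(.651,.2835,.009,-.488)"
```

```text
yaw 2.656 pos [0.6485 0.2837 0.2423] tipz 0.0601 | cm dx -0.23 dy 0.10 dz 5.11 dist 0.3 spin 0.002 F [ 0.1 -0.8 -0.1] w 0.0800 grip 0.0 t 26.9 j7 0.32
```

>>> move_arm(steps=[{"dx": -0.2,"dy": 0.1,"dz": 2,"spin": 0},{"dx": 0,"dy": 0,"dz": 2,"spin": 0},{"dx": 0,"dy": 0,"dz": 1.1,"spin": 0},{"dx": 0,"dy": 0,"dz": 0,"spin": 0}])

```text
time: 27.25
ee_pos: [0.6509, 0.2809, 0.1907]
eef_rot: [0.241, 0.971, -0.001, -0.001]
ft_force: [-0.3, -0.6, -0.6]
width: 0.0801
grip_force: 0.0
```

>>> move_arm(steps=[{"dx": 0,"dy": 0,"dz": 0,"spin": 0},{"dx": 0,"dy": 0,"dz": 0,"spin": 0},{"dx": 0,"dy": 0,"dz": 0,"spin": 0},{"dx": 0,"dy": 0,"dz": 0,"spin": 0},{"dx": 0,"dy": 0,"dz": 0,"spin": 0}], claw=5.6, squeeze=5)

```text
time: 27.75
ee_pos: [0.6516, 0.2823, 0.1935]
eef_rot: [0.24, 0.971, 0.0, 0.0]
ft_force: [0.0, 0.1, 2.2]
width: 0.0597
grip_force: 5.0
```

>>> move_arm(steps=[{"dx": 0,"dy": 0,"dz": -1,"spin": 0},{"dx": 0,"dy": 0,"dz": -2,"spin": 0},{"dx": 0,"dy": 0,"dz": -2,"spin": 0},{"dx": 0,"dy": 0,"dz": -2,"spin": 0},{"dx": 0,"dy": 0,"dz": -1.5,"spin": 0},{"dx": 0,"dy": 0,"dz": -1,"spin": 0},{"dx": 0,"dy": 0,"dz": 0,"spin": 0}])

```text
time: 28.45
ee_pos: [0.6516, 0.2824, 0.2898]
eef_rot: [0.24, 0.971, 0.001, 0.001]
ft_force: [0.3, -0.3, -1.4]
width: 0.0597
grip_force: 5.0
```

>>> move_arm(steps=[{"dx": 0,"dy": 0,"dz": 0,"spin": 0},{"dx": 0,"dy": 0,"dz": 0,"spin": 0},{"dx": 0,"dy": 0,"dz": 0,"spin": 0},{"dx": 0,"dy": 0,"dz": 0,"spin": 0}], squeeze=3)

```text
time: 28.85
ee_pos: [0.6513, 0.2821, 0.2871]
eef_rot: [0.24, 0.971, -0.0, -0.0]
ft_force: [-0.6, 0.1, -2.1]
width: 0.0596
grip_force: 3.0
```

>>> move_arm(steps=[{"dx": 0,"dy": 0,"dz": -1,"spin": 0},{"dx": 0,"dy": 0,"dz": 0,"spin": 0}], squeeze=25)

```text
time: 29.05
ee_pos: [0.6517, 0.2824, 0.2996]
eef_rot: [0.24, 0.971, 0.001, 0.001]
ft_force: [0.1, 0.7, -0.9]
width: 0.0598
grip_force: 25.0
```

```bash
python3 - <<'E'
from h import *
plan(.637,-.0647,.06,-.117)
s=cam("side",1);c=cam("top",1)
covers(c,.018)
art(s,[.651,.2835,.1],30,30,5,40)
E
```

```text
yaw 2.657 pos [0.6517 0.2824 0.2996] tipz 0.1174 | cm dx -14.88 dy -31.40 dz 5.74 dist 34.7 spin -0.368 F [ 0.1  0.7 -0.9] w 0.0598 grip 25.0 t 29.1 j7 0.35
   [ 83. 269.] [421.5 425.1] [278.6 205.4] 0.5
   [192. 244.] [446.3 149.5] [425.9  65.8] 38.5
   [227. 166.] [567.7 189.3] [690.3 566.9] 89.4
center px [261 140]
%%%%%%%%%%%*. .==+%%%%%%%%%%%%
%%%%%%%%%%%*. .-=#%%%%%%%%%%%%
%%%%%%%%%%%#=:.-=#%%%%%%%%%%%%
%%%%%%%%%%%%*+=+=*%%%%%%%%%%%%
#%%%%%%%%%%#++++-#%%%%%%%%%%%%
+#%%%%%%%%%*+++=+%%%%%%%%%%%%%
-#%%%%%%%%%++++-#%%%%%%%%%%%%%
+#%%%%%%%%#++==*%%%%%%%%%%%%%%
*#%%%%%%%%*+==*%%%%%%%%%%%%%%%
%%%%%%%%%#++=#%%%%%%%%%%%%%%%%
%%%%%%%%%#++*%%%#%%%%%%%%%%%%%
%%%%%%%%%%##%%%+===**#%%%%%%##
%%%%%%%%%%%%%%*=========*#**++
%%%%%%%%%%%%%+==========+*=+++
%%%%%%%%%%%%+============+++++
%%%%%%%%%%%+===========#=-==--
%%%%%%%%%*===========*%%=-----
%%%%%%%*==============*%#=-==+
%%%%%#+=================***#%%
%%%#====================+%%%%%
%#+====================*%%%%%%
*====================*%%%%%%%%
===================*%%%%%%%%%%
```

>>> move_arm(steps=[{"dx": -0.55,"dy": -1.48,"dz": 0,"spin": 0},{"dx": -1.095,"dy": -2.955,"dz": 0,"spin": 0},{"dx": -1.095,"dy": -2.955,"dz": 0,"spin": 0},{"dx": -1.095,"dy": -2.955,"dz": 0,"spin": 0},{"dx": -1.095,"dy": -2.955,"dz": 0,"spin": 0},{"dx": -1.095,"dy": -2.955,"dz": 0,"spin": 0},{"dx": -1.095,"dy": -2.955,"dz": 0,"spin": 0},{"dx": -1.095,"dy": -2.955,"dz": 0,"spin": 0},{"dx": -1.095,"dy": -2.955,"dz": 0,"spin": 0},{"dx": -1.095,"dy": -2.955,"dz": 0,"spin": 0},{"dx": -1.095,"dy": -2.955,"dz": 0,"spin": 0},{"dx": -0.55,"dy": -1.48,"dz": 0,"spin": 0}])

```text
time: 30.35
ee_pos: [0.6056, -0.066, 0.2976]
eef_rot: [0.242, 0.97, -0.001, -0.0]
ft_force: [0.3, -0.0, -0.8]
width: 0.0596
grip_force: 25.0
```

>>> move_arm(steps=[{"dx": 0,"dy": 0,"dz": 0.5,"spin": -0.092},{"dx": 0,"dy": 0,"dz": 1,"spin": -0.092},{"dx": 0,"dy": 0,"dz": 1,"spin": -0.092},{"dx": 0,"dy": 0,"dz": 1,"spin": -0.092},{"dx": 0,"dy": 0,"dz": 0.6,"spin": 0},{"dx": 0,"dy": 0,"dz": 0,"spin": 0},{"dx": 0,"dy": 0,"dz": 0,"spin": 0}])

```text
time: 31.05
ee_pos: [0.6073, -0.0616, 0.2584]
eef_rot: [0.059, 0.998, -0.0, 0.002]
ft_force: [1.2, -2.5, 6.6]
width: 0.059
grip_force: 25.0
```

```bash
python3 - <<'E'
from h import *
plan(.607,-.0615,.0718,-.117)
s=cam("side",1)
art(s,[.607,-.0615,.08],24,24,6,45)
E
```

```text
yaw 3.023 pos [ 0.6073 -0.0616  0.2584] tipz 0.0762 | cm dx 0.03 dy 0.01 dz 0.44 dist 0.0 spin -0.002 F [ 1.2 -2.5  6.6] w 0.0590 grip 25.0 t 31.1 j7 1.19
center px [253 205]
%%*... .     .  .:...=%%
++=......    . ... ..+%%
-=-........ . .......+%%
.......... .  .......*%%
.........:. . .......*%%
........:-.  ........*%%
........--.  ........*%%
........--...........*%%
.......:=====-.......#%%
.......-=++++=.......#%%
......:-=++++:......:#%%
......-=++++=.......:#%%
......-=++++:.......:#%%
......-+++=-........:#%%
......=+++..........:#%%
......=++-..........-%%%
.....:+++...........:%%%
.....:=+-...........:%%%
....................:#%%
....................:*%%
....................:=#%
....................:==*
....................:===
....................:==*
....................-+#%
::::::..............+%%%
```

It's already touching. I'll soften the grip and push the pivot toward the robot, which is tool +x now.

>>> move_arm(steps=[{"dx": 0,"dy": 0,"dz": 0,"spin": 0},{"dx": 0,"dy": 0,"dz": 0.05,"spin": 0}], squeeze=5)

```text
time: 31.3
ee_pos: [0.6073, -0.0616, 0.2579]
eef_rot: [0.059, 0.998, -0.0, 0.002]
ft_force: [1.6, -1.1, 6.2]
width: 0.0597
grip_force: 5.0
```

>>> move_arm(steps=[{"dx": 0.4,"dy": 0,"dz": 0.05,"spin": 0},{"dx": 0.4,"dy": 0,"dz": 0.05,"spin": 0},{"dx": 0.4,"dy": 0,"dz": 0,"spin": 0},{"dx": 0.4,"dy": 0,"dz": 0,"spin": 0},{"dx": 0,"dy": 0,"dz": 0,"spin": 0}])

```text
time: 31.8
ee_pos: [0.5908, -0.0597, 0.2565]
eef_rot: [0.059, 0.998, -0.0, 0.001]
ft_force: [0.5, -1.9, 4.9]
width: 0.0601
grip_force: 5.0
```

```bash
python3 - <<'E'
from h import *
plan(.607,-.0615,.0718,-.117)
s=cam("side",1)
art(s,[.59,-.0615,.08],24,24,6,35)
E
```

```text
yaw 3.023 pos [ 0.5908 -0.0597  0.2565] tipz 0.0743 | cm dx -1.64 dy 0.01 dz 0.25 dist 1.6 spin -0.002 F [ 0.5 -1.9  4.9] w 0.0601 grip 5.0 t 31.8 j7 1.19
center px [246 205]
%%*... . ..    ..:......
+++...  ...   ..........
::--:-....    ..........
........... ............
.......... .  ::........
..........   .=-........
........... ..=-........
............ .=:........
..........:===+:........
..........=++++.........
..........=+++=.........
.........:++++-.........
.........:+++=:.........
.........-++=...........
.........=++:...........
.........=++............
.........+++............
.........=+=............
..........:............:
........................
........................
```

>>> move_arm(steps=[{"dx": 0.4,"dy": 0,"dz": 0,"spin": 0},{"dx": 0.4,"dy": 0,"dz": 0,"spin": 0},{"dx": 0.4,"dy": 0,"dz": 0,"spin": 0},{"dx": 0.3,"dy": 0,"dz": 0,"spin": 0},{"dx": 0,"dy": 0,"dz": 0,"spin": 0}])

```text
time: 32.35
ee_pos: [0.5754, -0.058, 0.2554]
eef_rot: [0.058, 0.998, -0.0, 0.0]
ft_force: [0.7, 0.1, 3.3]
width: 0.0596
grip_force: 5.0
```

```bash
python3 - <<'E'
from h import *
plan(.607,-.0615,.0718,-.117)
s=cam("side",1)
art(s,[.575,-.0615,.08],24,24,6,35)
E
```

```text
yaw 3.025 pos [ 0.5754 -0.058   0.2554] tipz 0.0732 | cm dx -3.18 dy 0.02 dz 0.14 dist 3.2 spin -0.000 F [0.7 0.1 3.3] w 0.0596 grip 5.0 t 32.4 j7 1.20
center px [241 205]
%#.... . .  .. .:.......
++....... .  . .........
:::::.... ..............
...........  :-.........
..........   :=-........
.......... . :+=:.......
..........   :+=........
.......... ..:+=........
...........==-*=........
..........:++=+-........
..........:++=+=........
..........:++=+=........
..........:++==-........
...........+++:.........
...........+++:.........
...........=++:.........
...........=++..........
...........=++..........
............::..........
........................
........................
```

The cover is vertical, so I'll lay it down.

>>> move_arm(steps=[{"dx": 0.95,"dy": 0,"dz": 0.05,"spin": 0},{"dx": 0.95,"dy": 0,"dz": 0.08,"spin": 0},{"dx": 0.92,"dy": 0,"dz": 0.25,"spin": 0},{"dx": 0.92,"dy": 0,"dz": 0.36,"spin": 0},{"dx": 0.85,"dy": 0,"dz": 0.48,"spin": 0},{"dx": 0.78,"dy": 0,"dz": 0.55,"spin": 0},{"dx": 0.7,"dy": 0,"dz": 0.65,"spin": 0},{"dx": 0.6,"dy": 0,"dz": 0.75,"spin": 0},{"dx": 0,"dy": 0,"dz": 0,"spin": 0}])

```text
time: 33.3
ee_pos: [0.5083, -0.0503, 0.2223]
eef_rot: [0.058, 0.998, -0.0, -0.001]
ft_force: [-0.6, 0.0, -1.3]
width: 0.0603
grip_force: 5.0
```

```bash
python3 - <<'E'
from h import *
plan(.607,-.0615,.0718,-.117)
s=cam("side",1)
art(s,[.54,-.055,.05],34,34,10,35)
E
```

```text
yaw 3.025 pos [ 0.5083 -0.0503  0.2223] tipz 0.0401 | cm dx -9.93 dy 0.03 dz -3.17 dist 9.9 spin 0.000 F [-0.6  0.  -1.3] w 0.0603 grip 5.0 t 33.3 j7 1.19
center px [227 213]
...............:.--=-.............
. ..   .  ........................
..  .  .. . .. ...................
.:...       .:.:=--:..............
...    .  .  ..:==##+:............
:....... . ....-=-:*%+:...........
:.......   .===+=-.:#%#+:.........
........   .===++=--#%%#*-........
.........  .=+=+++=+%%%%%-........
........   .=+++++++#*#%%:........
........  . =+++++++++%%#:........
.............-=+++++#%%%*:........
...............-=+++#%%#*.........
.................-=++*##+.........
...................-=++*-.........
.....................-=-..........
..................................
..................................
..................................
..................................
..................................
..................................
:::...............................
```

>>> move_arm(steps=[{"dx": 0.5,"dy": 0,"dz": 0.8,"spin": 0},{"dx": 0.4,"dy": 0,"dz": 0.85,"spin": 0},{"dx": 0.25,"dy": 0,"dz": 0.8,"spin": 0},{"dx": 0.15,"dy": 0,"dz": 0.6,"spin": 0},{"dx": 0,"dy": 0,"dz": 0,"spin": 0}])

```text
time: 33.85
ee_pos: [0.496, -0.0487, 0.1921]
eef_rot: [0.058, 0.998, 0.0, -0.001]
ft_force: [1.0, 0.2, -1.1]
width: 0.0601
grip_force: 5.0
```

>>> move_arm(steps=[{"dx": 0,"dy": 0,"dz": 0,"spin": 0},{"dx": 0,"dy": 0,"dz": 0,"spin": 0},{"dx": 0,"dy": 0,"dz": 0,"spin": 0},{"dx": 0,"dy": 0,"dz": -2,"spin": 0},{"dx": 0,"dy": 0,"dz": -4,"spin": 0},{"dx": 0,"dy": 0,"dz": -4,"spin": 0},{"dx": 0,"dy": -4,"dz": -2,"spin": 0},{"dx": 0,"dy": -4,"dz": 0,"spin": 0},{"dx": 0,"dy": -4,"dz": 0,"spin": 0},{"dx": 0,"dy": -4,"dz": 0,"spin": 0},{"dx": 0,"dy": -4,"dz": 0,"spin": 0},{"dx": 0,"dy": 0,"dz": 0,"spin": 0}], claw=8)

```text
time: 35.05
ee_pos: [0.4716, -0.2534, 0.313]
eef_rot: [0.062, 0.998, -0.001, -0.0]
ft_force: [-0.4, 0.7, 0.0]
width: 0.0806
grip_force: 0.0
```

```bash
python3 - <<'E'
from h import *
plan(.5065,-.3955,.08,0)
s=cam("side",1);c=cam("top",1)
m=c["img"].min(-1)>110;k=np.zeros_like(m);k[163:248,190:286]=m[163:248,190:286]
for b in blobs(c,k,.018,80): print(*b)
a=cv2.resize(c["img"][100:290,100:440,::-1],(800,447));b=s["img"][150:384,90:410,::-1]
cv2.imwrite("pics/k1.png",a);cv2.imwrite("pics/k1s.png",cv2.resize(b,(800,585)))
E
```

```text
yaw 3.017 pos [ 0.4716 -0.2534  0.313 ] tipz 0.1308 | cm dx -5.24 dy -13.67 dz 5.08 dist 14.6 spin -0.125 F [-0.4  0.7  0. ] w 0.0806 grip 0.0 t 35.0 j7 1.68
[234. 245.] [440.9  25.1] [261.8  25.5] 89.6
[213. 216.] [517.3  90.2] [81.2 57.8] -6.7
[263. 210.] [532.1 -52.6] [82.  57.9] -6.9
[257. 164.] [658.5 -33.6] [165.9  17.2] 89.5
```

View pics/k1s.png

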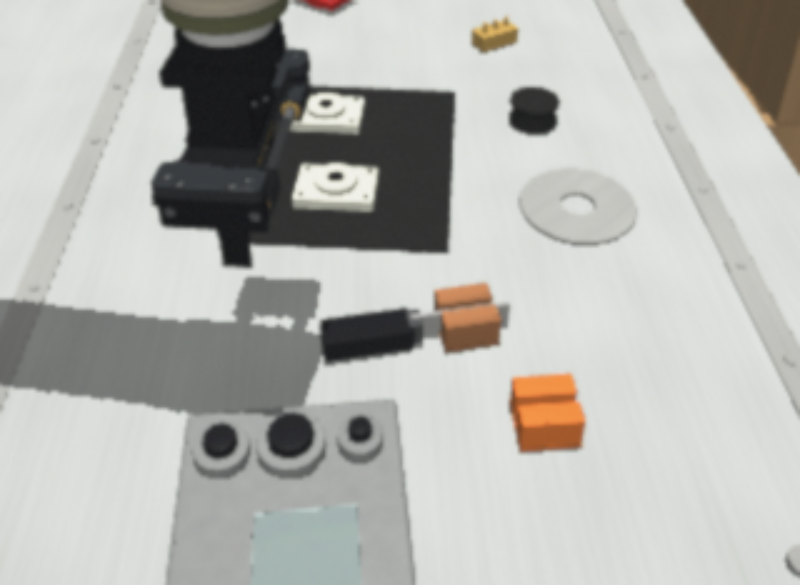

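The side view shows both covers boss up and fully on the mat at (335,185) and (328,113), the blade through the holder slot, and the bystanders unmoved. Only two covers exist in this run. Next is pressing the keys, large first.

```bash
python3 -c "
from h import *
plan(.5065,-.398,.075)"
```

```text
yaw 3.023 pos [ 0.473  -0.2481  0.3131] tipz 0.1309 | cm dx -5.10 dy -14.49 dz 5.59 dist 15.4 F [ 0.1  0.9 -0.2] w 0.0802 grip 0.0 t 35.1 j7 1.68
```

>>> move_arm(steps=[{"dx": -1.3,"dy": -3.5,"dz": 0,"spin": 0},{"dx": -1.3,"dy": -3.5,"dz": 0,"spin": 0},{"dx": -1.3,"dy": -3.5,"dz": 1,"spin": 0},{"dx": -1.3,"dy": -3.4,"dz": 2,"spin": 0},{"dx": 0,"dy": 0,"dz": 2,"spin": 0},{"dx": 0,"dy": 0,"dz": 0,"spin": 0},{"dx": 0,"dy": 0,"dz": 0,"spin": 0},{"dx": 0,"dy": 0,"dz": 0,"spin": 0}], claw=0)

```text
time: 35.95
ee_pos: [0.5096, -0.3902, 0.2649]
eef_rot: [0.057, 0.998, -0.0, 0.001]
ft_force: [0.2, 0.5, 0.8]
width: 0.0238
grip_force: 0.0
```

```bash
python3 -c "
from h import *
plan(.5065,-.398,.062)"
```

```text
yaw 3.027 pos [ 0.5096 -0.3902  0.2649] tipz 0.0827 | cm dx 0.22 dy -0.81 dz 2.07 dist 0.8 F [0.2 0.5 0.8] w 0.0238 grip 0.0 t 36.0 j7 1.79
```

>>> move_arm(steps=[{"dx": 0.2,"dy": -0.8,"dz": 0,"spin": 0},{"dx": 0,"dy": 0,"dz": 0.7,"spin": 0},{"dx": 0,"dy": 0,"dz": 0.7,"spin": 0},{"dx": 0,"dy": 0,"dz": 0,"spin": 0},{"dx": 0,"dy": 0,"dz": 0,"spin": 0}])

```text
time: 36.45
ee_pos: [0.5057, -0.399, 0.2488]
eef_rot: [0.058, 0.998, 0.0, -0.0]
ft_force: [-0.3, -0.3, -0.6]
width: 0.0005
grip_force: 0.0
```

>>> move_arm(steps=[{"dx": 0,"dy": 0,"dz": 0.4,"spin": 0},{"dx": 0,"dy": 0,"dz": 0.4,"spin": 0},{"dx": 0,"dy": 0,"dz": 0,"spin": 0}])

```text
time: 36.75
ee_pos: [0.506, -0.3992, 0.241]
eef_rot: [0.058, 0.998, -0.0, 0.0]
ft_force: [1.3, 0.3, 3.2]
width: 0.0005
grip_force: 1.7
```

```bash
python3 -c "
from h import *
plan(.5065,-.398,.056)"
```

```text
yaw 3.025 pos [ 0.506  -0.3992  0.241 ] tipz 0.0588 | cm dx -0.04 dy 0.12 dz 0.28 dist 0.1 F [1.3 0.3 3.2] w 0.0005 grip 1.7 t 36.8 j7 1.79
```

Contact is where it should be: the tip is at 58.8 mm with 3.2 N. I'll push to the stop, then retract.

>>> move_arm(steps=[{"dx": 0,"dy": 0,"dz": 0.25,"spin": 0},{"dx": 0,"dy": 0,"dz": 0.1,"spin": 0},{"dx": 0,"dy": 0,"dz": 0,"spin": 0},{"dx": 0,"dy": 0,"dz": 0,"spin": 0}])

```text
time: 37.15
ee_pos: [0.5061, -0.3991, 0.2387]
eef_rot: [0.058, 0.998, -0.0, 0.0]
ft_force: [-2.8, 1.7, 10.1]
width: 0.0001
grip_force: 5.0
```

```bash
python3 -c "
from h import *
plan(.5065,-.398,.056)"
```

```text
yaw 3.025 pos [ 0.5061 -0.3991  0.2387] tipz 0.0565 | cm dx -0.03 dy 0.12 dz 0.05 dist 0.1 F [-2.8  1.7 10.1] w 0.0001 grip 5.0 t 37.1 j7 1.79
```

>>> move_arm(steps=[{"dx": 0,"dy": 0,"dz": 0.1,"spin": 0},{"dx": 0,"dy": 0,"dz": 0,"spin": 0}])

```text
time: 37.35
ee_pos: [0.5061, -0.3991, 0.2385]
eef_rot: [0.058, 0.998, -0.001, 0.0]
ft_force: [-4.5, 3.5, 16.9]
width: 0.0002
grip_force: 8.6
```

>>> move_arm(steps=[{"dx": 0,"dy": 0,"dz": -0.9,"spin": 0},{"dx": 0,"dy": 0,"dz": -0.8,"spin": 0},{"dx": 0,"dy": 0,"dz": -0.5,"spin": 0},{"dx": 2.47,"dy": -0.42,"dz": 0,"spin": 0},{"dx": 2.47,"dy": -0.41,"dz": 0,"spin": 0},{"dx": 0,"dy": 0,"dz": 0,"spin": 0},{"dx": 0,"dy": 0,"dz": 0.8,"spin": 0},{"dx": 0,"dy": 0,"dz": 0,"spin": 0}])

```text
time: 38.15
ee_pos: [0.4561, -0.4012, 0.2495]
eef_rot: [0.058, 0.998, 0.001, -0.0]
ft_force: [-0.5, 0.3, -0.7]
width: 0.0004
grip_force: 0.0
```

```bash
python3 -c "
from h import *
plan(.4562,-.4015,.056)"
```

```text
yaw 3.025 pos [ 0.4561 -0.4012  0.2495] tipz 0.0673 | cm dx -0.01 dy -0.03 dz 1.13 dist 0.0 F [-0.5  0.3 -0.7] w 0.0004 grip 0.0 t 38.1 j7 1.86
```

The large key bottomed at 16.9 N with the tip at 56.3 mm, and the tool has retracted. Medium key now, then the small one.

>>> move_arm(steps=[{"dx": 0,"dy": 0,"dz": 0.4,"spin": 0},{"dx": 0,"dy": 0,"dz": 0.4,"spin": 0},{"dx": 0,"dy": 0,"dz": 0.3,"spin": 0},{"dx": 0,"dy": 0,"dz": 0.1,"spin": 0},{"dx": 0,"dy": 0,"dz": 0,"spin": 0}])

```text
time: 38.65
ee_pos: [0.4564, -0.4013, 0.239]
eef_rot: [0.058, 0.998, 0.0, 0.001]
ft_force: [1.3, 2.5, 5.4]
width: 0.0004
grip_force: 2.3
```

>>> move_arm(steps=[{"dx": 0,"dy": 0,"dz": 0.1,"spin": 0},{"dx": 0,"dy": 0,"dz": 0,"spin": 0}])

```text
time: 38.85
ee_pos: [0.4565, -0.4013, 0.2387]
eef_rot: [0.058, 0.998, -0.0, 0.001]
ft_force: [1.1, 3.9, 8.8]
width: 0.0007
grip_force: 4.7
```

>>> move_arm(steps=[{"dx": 0,"dy": 0,"dz": 0.12,"spin": 0},{"dx": 0,"dy": 0,"dz": 0,"spin": 0}])

```text
time: 39.05
ee_pos: [0.4566, -0.4012, 0.2385]
eef_rot: [0.058, 0.998, -0.0, 0.001]
ft_force: [-3.1, 5.7, 18.7]
width: 0.0003
grip_force: 9.6
```

>>> move_arm(steps=[{"dx": 0,"dy": 0,"dz": -0.9,"spin": 0},{"dx": 0,"dy": 0,"dz": -0.8,"spin": 0},{"dx": 0,"dy": 0,"dz": -0.5,"spin": 0},{"dx": -3.3,"dy": 0.55,"dz": 0,"spin": 0},{"dx": -3.3,"dy": 0.55,"dz": 0,"spin": 0},{"dx": -3.3,"dy": 0.55,"dz": 0,"spin": 0},{"dx": 0,"dy": 0,"dz": 0,"spin": 0},{"dx": 0,"dy": 0,"dz": 0.8,"spin": 0},{"dx": 0,"dy": 0,"dz": 0,"spin": 0}])

```text
time: 39.95
ee_pos: [0.5546, -0.3974, 0.2487]
eef_rot: [0.059, 0.998, 0.0, -0.001]
ft_force: [-0.5, -0.5, 0.0]
width: 0.0002
grip_force: 0.0
```

```bash
python3 -c "
from h import *
plan(.5566,-.3968,.056)"
```

```text
yaw 3.024 pos [ 0.5546 -0.3974  0.2487] tipz 0.0665 | cm dx -0.19 dy 0.08 dz 1.05 dist 0.2 F [-0.5 -0.5  0. ] w 0.0002 grip 0.0 t 40.0 j7 1.75
```

>>> move_arm(steps=[{"dx": -0.15,"dy": 0.05,"dz": 0.4,"spin": 0},{"dx": 0,"dy": 0,"dz": 0.4,"spin": 0},{"dx": 0,"dy": 0,"dz": 0.25,"spin": 0},{"dx": 0,"dy": 0,"dz": 0.1,"spin": 0},{"dx": 0,"dy": 0,"dz": 0,"spin": 0}])

```text
time: 40.45
ee_pos: [0.5572, -0.397, 0.2392]
eef_rot: [0.059, 0.998, -0.0, -0.0]
ft_force: [-3.4, -1.6, 4.4]
width: 0.0005
grip_force: 2.3
```

>>> move_arm(steps=[{"dx": 0,"dy": 0,"dz": 0.1,"spin": 0},{"dx": 0,"dy": 0,"dz": 0,"spin": 0}])

```text
time: 40.65
ee_pos: [0.5574, -0.3969, 0.2387]
eef_rot: [0.059, 0.998, -0.001, 0.0]
ft_force: [-4.1, -0.4, 8.0]
width: 0.0006
grip_force: 4.0
```

>>> move_arm(steps=[{"dx": 0,"dy": 0,"dz": 0.12,"spin": 0},{"dx": 0,"dy": 0,"dz": 0,"spin": 0}])

```text
time: 40.85
ee_pos: [0.5575, -0.3969, 0.2386]
eef_rot: [0.059, 0.998, -0.001, 0.0]
ft_force: [-7.6, 0.8, 15.8]
width: 0.0008
grip_force: 7.9
```

>>> move_arm(steps=[{"dx": 0,"dy": 0,"dz": -0.9,"spin": 0},{"dx": 0,"dy": 0,"dz": -1.5,"spin": 0},{"dx": 0,"dy": 0,"dz": -3,"spin": 0},{"dx": 0,"dy": 0,"dz": -4,"spin": 0},{"dx": 0,"dy": 0,"dz": -3,"spin": 0},{"dx": 0,"dy": 0,"dz": 0,"spin": 0},{"dx": 0,"dy": 0,"dz": 0,"spin": 0}])

```text
time: 41.55
ee_pos: [0.5579, -0.396, 0.3618]
eef_rot: [0.058, 0.998, -0.0, 0.001]
ft_force: [-0.1, 0.6, -0.1]
width: 0.0002
grip_force: 0.0
```

```bash
python3 - <<'E'
from h import *
plan(.5566,-.3968,.056)
s=cam("side",1);c=cam("top",1)
m=c["img"].min(-1)>110;k=np.zeros_like(m);k[163:248,190:286]=m[163:248,190:286]
for b in blobs(c,k,.018,80): print(*b)
b=s["img"][150:384,90:410,::-1]
cv2.imwrite("pics/k2s.png",cv2.resize(b,(800,585)))
E
```

```text
yaw 3.025 pos [ 0.5579 -0.396   0.3618] tipz 0.1796 | cm dx 0.12 dy -0.09 dz 12.36 dist 0.1 F [-0.1  0.6 -0.1] w 0.0002 grip 0.0 t 41.5 j7 1.79
[233. 245.] [440.9  28. ] [256.1  25.5] 89.6
[201. 215.] [521.  125.3] [80.3 57.8] -6.6
[263. 210.] [532.  -52.7] [81.7 57.6] -6.8
[257. 164.] [658.5 -33.6] [165.9  17.2] 89.5
```

View pics/k2s.png

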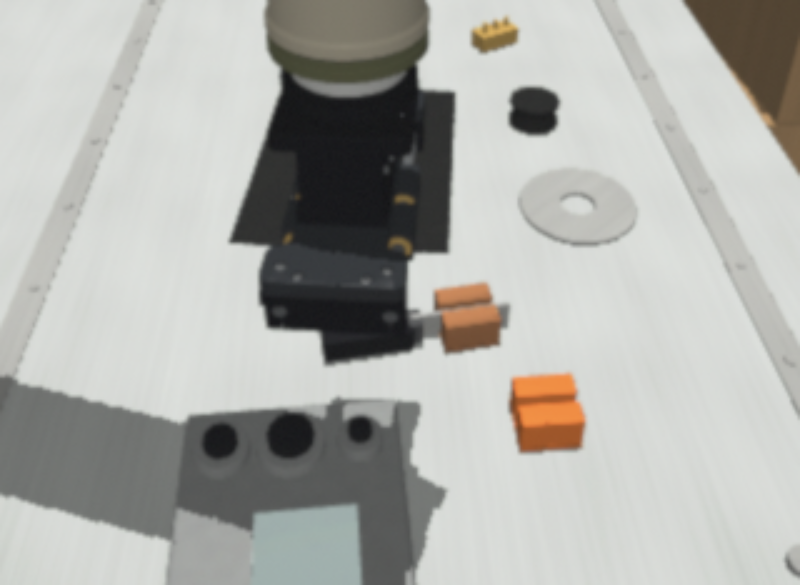

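Between t=35 s and t=41.5 s cover A was knocked about 35 mm to the left. I'll check that it is still wholly on the mat, using a wider ROI on the image already saved.

```bash
python3 - <<'E'
from h import *
c=cam("top");im=c["img"]
print(im[205:225,176:216].mean(-1).astype(int)[::3,::2])
m=im.min(-1)>110;n,l=cv2.connectedComponents(m.astype(np.uint8));k=(l==l[215,196]);print(k.sum())
if k.sum()<2000:
  for b in blobs(c,k,.018,80):print(*b)
  ys,xs=np.where(k);W=w(c,np.c_[xs,ys],.018)-[.5514,.0104];a=-.115
  print("mat frame x",(W@[np.cos(a),np.sin(a)]).min().round(4),(W@[np.cos(a),np.sin(a)]).max().round(4),"y max",(W@[-np.sin(a),np.cos(a)]).max().round(4))
art(c,[.521,.125,.02],30,25,25,25)
E
```

```text
[[111 111 112 112 112 113 119  21 134 139 139 138 140 138 138 138 140 111
  106  20]
 [112 111 113 113 113 114  98  14 135 139 125 140 140 140 115 110 139 139
   79  22]
 [115 115 114 115 115 116  72  14 141 137 138 142 118 139 139 141 107 141
   63  22]
 [113 113 113 114 115 116  60  29 138 138 141  53  33  30 133 139 101 144
   47  23]
 [112 112 112 112 113 117  45  88 139 138 140 100  35  82 139 139  82 146
   21  24]
 [112 113 113 113 115 118  29 133 138 138 138 138 139 139 139 109 137 141
   19  23]
 [113 114 115 115 115 120  18 134 139 137 138 136 129 134 139 139 139 101
   18  23]]
508
[201. 215.] [521.  125.3] [80.3 57.8] -6.6
mat frame x -0.0835 -0.0033 y max 0.1396
center px [201 215]
==========.                 
==========.        .  . .   
==========        .    .    
==========          .     . 
==========         .   .    
=========- ++====:.         
=========: +:++++++=+:    . 
=========: ++++++++-+:      
=========:.+++=++++++.      
=========.-++++++=+++.      
=========.=+++++++-++       
========= ++++:-+++==       
========= +++=..:+++=       
========- +++=..-+++-       
========- ++++==++++:       
========: ++++++++=+:       
========: +++++=+=++:       
========:.=+++++++++.   .   
========.--+++++++=+        
========.-===+++++-+ .      
========       .::=-   . .  
========             .      
=======-            .       
========-::.             .  
===============---:: .
```

Cover A is still flat, boss up and wholly on the mat, about 9 mm inside its edge. Cover B and the scraper haven't moved, and the tool is clear, so I'm handing in.

```bash
python3 -c "
from bench import job
print(job.close_job())"
```

```text
the job is handed in; nothing more can be done
None
```

The job is handed in, with no verdict shown: both covers present are boss up and wholly on the mat (one was knocked 35 mm afterwards but stayed about 9 mm inside the edge), the scraper is in its slot, and the keys were pressed large, medium, small.

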